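# Fit the backup cell in a stock controller board

### The job

Fit the large lithium cell from the tray into the empty spring holder on the green circuit board: set its flat end against the coil spring with the button end held up, press the spring in, roll the button end down past the retaining lip and let go, so that the cell lies fully home in the holder, under the lip and held by the spring. Go by feel: do not drive the spring solid, do not scrape or force the cell against the lip (its sleeve is thin), and leave everything else where it lies.

Things in the scene. Friction and masses are not known exactly. Their poses are not given: they have to be found in the camera images.
- cell: The large cell: grey cylinder, 21 mm diameter, 70 mm long over all, 0.05 to 0.1 kg. A steel button (8 mm diameter) stands 1.5 mm proud of one end, near a 5 mm white band; the other end is flat. Origin at mid length on its axis; +x along the axis to the button; it may be rolled about x. At the start it lies level in one nest of the tray, axis 13.5 mm above the table.
- cell_button (a point): The tip of the cell's button, on its axis, 35 mm from the cell's origin.
- holder: The empty black cell holder on the board, 93 mm long (x -54 to +39 mm), 32 mm wide. Origin on the board's top (22 mm above the table) under the middle of a home cell; +x from the spring end to the lip end, +z up. Floor 3 mm thick. Spring end wall 23 mm high, inner face at x -51 mm. Open sides at the middle for fingers; parts within 60 mm beside the middle are under 2 mm high.
- lip: The retaining lip, a rigid tongue 20 mm wide, 3 mm thick, on the wall at the button end. Origin mid underside at x +35, z 25.5 mm of the holder. It spans x +30.5 to +39 mm, so it overhangs the contact plate by 4.5 mm; its underside is 1.5 mm above a home cell, its top 28.5 mm above the board. A cell with its flat end on the floor clears its top when tilted 24 degrees.
- spring: The coil spring, 14 mm in diameter, on the home cell's axis (13.5 mm above the board). Origin at its fixed foot; +x to the lip. The loose end, a flat disc, slides along x only; free, its face is 17.5 mm from the foot. 1.5 N per mm; solid after 12.5 mm, at 19 N. Springs differ: a home cell takes up 1.5 to 4.5 mm of travel (2 to 7 N).
- spring_tip (a point): The middle of the face of the spring's loose end. To roll the cell in past the lip with its flat end low it must be pressed 5 to 5.5 mm back from home: 6.5 to 10 mm of travel, 10 to 15 N on the spring, depending on the spring; an arm may give a little under this load.
- board: The green circuit board, 160 mm (x) by 220 mm (y), clamped on an aluminium plate 184 by 244 mm, fixed to the bench. Origin on the table under its middle; top 22 mm above the table. The holder's origin is at x +7.5, y +12 mm, axes parallel. Parts at its two ends (more than 60 mm from the holder's axis) are up to 18 mm high.
- tray: The fixed black cell tray, 130 mm (x) by 170 mm (y), floor 3 mm thick, rim 6 mm high. Two like nests at y +32 and -32 mm hold a cell along the tray's x between four ribs 7 mm high, 19 to 29 mm either side of the cell's middle. Origin on the table under its middle.
- small_cell: Bystander: a smaller, lighter cell, 14.5 mm in diameter and 50.5 mm long, in the other nest. Leave it.
- screwdriver: Bystander: a screwdriver, 170 mm long, lying on the table beyond the board.
- cell_carton: Bystander: a small closed carton, 30 by 85 by 30 mm, beyond the tray.
- meter: Bystander: a hand meter, 150 by 78 by 46 mm.
- reel: Bystander: a lying component reel, 130 mm in diameter and 12 mm high.
- bottle: Bystander: a white bottle, 56 mm in diameter and 140 mm high.
- tape_roll: Bystander: a lying roll of tape, 92 mm in diameter and 24 mm high.
- home (a point): Where the origin of a home cell lies: 13.5 mm above the holder's origin, the cell's +x along the holder's +x, its flat end at x -35 mm. Low flared cheeks of the holder (to 11 mm above the board, x -40 to -26 and +22 to +34 mm) centre the cell with 1.5 mm to spare on either side.
- contact (a point): The middle of the steel contact plate's face on which the button rests when home: x +35 mm, 13.5 mm above the holder's origin.
There are look-alikes about, which are no part of the job. What is shaped like the cell but blue or red is not meant.

How it is judged (in metres and radians):
On the way:
1. the cell's flat end presses the spring while its button end is still above the lip (contact force between cell and spring above 3 N and z of cell_button in the frame of holder above 0.03 m), for 0.1 s.
At the end, for the whole second after the job is handed in: The cell rests home in the holder, let go: flat end on the spring (over 1.5 N), button under the lip at the contact plate (within 1.5 mm along, 3 mm across), axis within 1.5 mm and button within 2 mm of home height, parallel within 0.08 rad (x of cell in the frame of holder between -0.0015 and 0.0015 m and y of cell in the frame of holder between -0.003 and 0.003 m and x of cell_button in the frame of holder above 0.033 m and z of cell_button in the frame of holder below 0.0155 m and z of cell in the frame of holder below 0.015 m and angle between the x axis of cell and the x axis of holder, either way round below 0.08 rad and contact force between cell and spring above 1.5 N and linear speed of cell below 0.02 m/s); the robot touches nothing.
It fails at once if the cell is pressed on the spring with more than 23 N (driven solid) (contact force between cell and spring above 23 N).
It fails at once if the cell's end is scraped or forced against the lip with more than 8 N (contact force between cell and lip above 8 N).
It fails at once if another thing on the bench is moved by more than 30 mm (distance of any of small_cell, screwdriver, cell_carton, meter, reel, bottle, tape_roll from where it was at the start of the episode above 0.03 m).
It also fails if it takes over 53 s, if anything falls off the work surface, if the arm or the gripper's body presses on something with over 40 N, if the wrist force passes 120 N, or if a joint passes its speed limit or range.

### The arm

A 6-joint arm with a two-finger parallel gripper is mounted at the origin on the work surface. World frame = base frame: x ahead of the robot, y to its left, z up, the work surface at z = 0. Lengths are in m, angles in degrees, forces in N, time in s.
With the tool pointing down it reaches from about 0.4 to 0.825 m from the base axis. Payload 7 kg.
Tool frame: the origin (TCP) lies midway between the tips of the shut fingers; the grasp point (between the pads) lies 19 mm behind it; z points along the fingers, y is the direction in which the jaws open and shut (so a half turn about z gives the same grasp; the last joint's range is limited). The gripper opens to 88 mm and grips with 3 to 60 N. Pads are 19 mm wide; open, the fingers measure 130 mm over their backs; the gripper's body (78 mm by 193 mm) begins 47 mm behind the grasp point.
Start: joints at [-47.091, 20.546, 0.682, 0, -70.136, -16.507], TCP at [0.3, -0.605, 0.227] pointing down, gripper open.
Joint ranges: [-176.03, 176.03], [-82.01, 121.73], [-58.28, 71.71], [-173.87, 95.51], [-174.79, -0.11], [-173.66, 173.66]. Speed limits (degrees/s): [136.94, 136.94, 172.46, 180, 180, 180].

### API

Orientations are given as [roll, pitch, yaw] about the fixed x, y, z axes, in that order (R = Rz(yaw) Ry(pitch) Rx(roll)).
In Python, from plant import sensors, viewer, r gives the robot as it stands. The module is installed in compiled form; this text tells all that it offers.
- The arm moves only by the shell command python3 -m handwheel 'ROWS' [OPENING] [FORCE]. ROWS is JSON, one flat list of numbers, 6 for each row, row after row: the shift along the world's x, y, z in cm, then the turn, a rotation vector about the world's x, y, z in rad. In form: [tx, ty, tz, wx, wy, wz, tx, ty, tz, wx, wy, wz, ...]. A call has 1 to 8 rows; each row is the pose to reach, as a shift and turn from the pose measured when the call began; what a row does not reach only later rows make up. A row lasts 1/10 s, in which the tool goes at most 50 mm and 8.59 degrees, less where a joint would pass 70% of its speed; a pose out of reach is approached as far as the arm can. A call with a gripper value outside its range is refused whole. OPENING is the closure in counts, from 0 (fully open) to 255 (shut), set as the call begins (- or left out, the last holds). The fingers move at their own pace and stop on an object; FORCE is the grip in N (left out, the last holds). Time passes only in rows, so rows that repeat a pose let the fingers close. It gives the time, the measured TCP pose, the force and the opening at its end, in the units of the state.
- sensors.get_state(): the state, without advancing time (a new reading comes with each control period).
- viewer.capture(name): name is "scene" or "top"; returns a dict with "img" (420x560x3 uint8, red, green, blue), "camera_matrix" (3x3 intrinsics, pixels), "k1" (the pictures are not rectified: a ray, as slopes to the right and down, at radius r is drawn at 1 + k1 r^2 times it, then the intrinsics apply), "camera_from_world" (4x4, takes a point from world to camera coordinates). Camera axes: x right, y down, z forward; pixel columns grow to the right and rows downward; lengths in m; the calibration is good to about 2 mm. A picture is of the moment at which its call begins. There is no depth.
- r.close_job(): hands the job in, once; it reports no verdict.
The state is a dict: "time_s": time; "joints": joint angles; "qd": joint speeds; "joint_torque": joint torques, N m; "tcp_pos": TCP position; "eef_rot": TCP orientation; "contact_force": force on the tool from outside, world axes, zero at the start; "moment": the same for the moment, N m; "gripper_width": finger opening in m.
Only numpy, scipy, OpenCV 4.12 (cv2) and the standard library are available. Lean on these libraries where they do the work, as an engineer would, in place of code of your own. Each camera call takes 0.05 s, during which the arm holds its last target.

## Working session

There is one attempt and no reset: what is moved stays moved. The work goes in short steps, Python scripts to look and compute and a shell command to move; the robot and the scene stay as the last step left them, time stands still between calls to the robot, and variables do not carry over. Pictures are saved under pics/ and viewed, and the job is handed in when it is done.

```bash
mkdir -p pics; ls; cat > h.py <<'E'
import numpy as np, cv2
from plant import sensors, viewer, r
def cap(n,fn):
    c=viewer.capture(n); cv2.imwrite('pics/'+fn,c['img'][:,:,::-1]); np.savez('pics/'+fn+'.npz',**{k:np.array(v) for k,v in c.items()}); return c
def load(fn): return dict(np.load('pics/'+fn+'.npz'))
def ray(c,u,v):
    K=c['camera_matrix'];k=float(c['k1']);a=np.array([(u-K[0,2])/K[0,0],(v-K[1,2])/K[1,1]]);s=a.copy()
    for _ in range(30): s=a/(1+k*(s@s))
    T=c['camera_from_world'];R=T[:3,:3];d=R.T@np.array([s[0],s[1],1]);return -R.T@T[:3,3],d
def onz(c,u,v,z):
    o,d=ray(c,u,v);return o+d*(z-o[2])/d[2]
def proj(c,p):
    T=c['camera_from_world'];q=T[:3,:3]@np.array(p)+T[:3,3];s=q[:2]/q[2];s=s*(1+float(c['k1'])*(s@s));K=c['camera_matrix'];return np.array([K[0,0]*s[0]+K[0,2],K[1,1]*s[1]+K[1,2]])
E
python3 - <<'E'
from h import *
print(sensors.get_state())
for n in('scene','top'):
    c=cap(n,n+'0.png');print(n,c['camera_matrix'],c['k1'],c['camera_from_world'])
E
```

```text
pics
{'time_s': 0.0, 'joints': array([-4.70927361e+01,  2.05905674e+01,  6.32634919e-01, -1.98760555e-02,
       -7.01340788e+01, -1.65078082e+01]), 'qd': array([ 0.02718442, -0.08308864,  0.01051483,  0.0270981 , -0.0010647 ,
        0.03296435]), 'joint_torque': array([-4.33679752e-04, -5.82718134e+01,  2.93046999e+01,  6.99684441e+00,
        6.78255004e-03, -1.45636864e-04]), 'tcp_pos': array([ 0.29988961, -0.60417814,  0.22562458]), 'eef_rot': array([ 1.79906472e+02, -8.23263009e-03, -1.53607307e+02]), 'contact_force': array([ 0.38721955, -0.50055923,  0.48474497]), 'moment': array([-0.04742282,  0.05989595, -0.00369215]), 'gripper_width': 0.08777175284207261}
scene [[460.78957432   0.         289.04392379]
 [  0.         460.78957432 212.88027516]
 [  0.           0.           1.        ]] -0.09963328296509912 [[ 0.33311474  0.94287885  0.00374685 -0.25674943]
 [ 0.51391284 -0.17822849 -0.83912347 -0.24553226]
 [-0.79052398  0.28144995 -0.54392809  1.57122145]
 [ 0.          0.          0.          1.        ]]
top [[469.58348225   0.         280.74779007]
 [  0.         469.58348225 210.91971985]
 [  0.           0.           1.        ]] 0.0070034179796679115 [[-0.0063419  -0.99997658  0.00257119  0.04669383]
 [-0.98164511  0.00573548 -0.19063051  0.59376188]
 [ 0.1906113  -0.00373295 -0.98165849  1.08110722]
 [ 0.          0.          0.          1.        ]]
```

View pics/scene0.png

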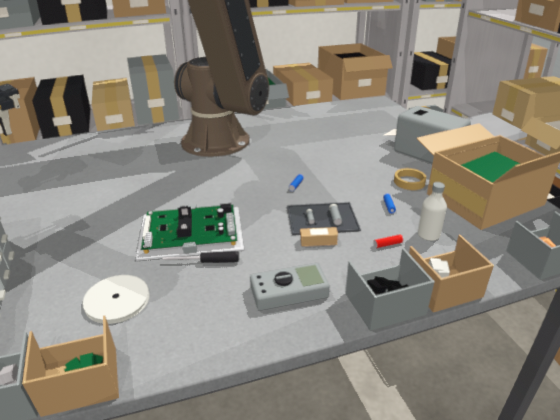

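View pics/top0.png

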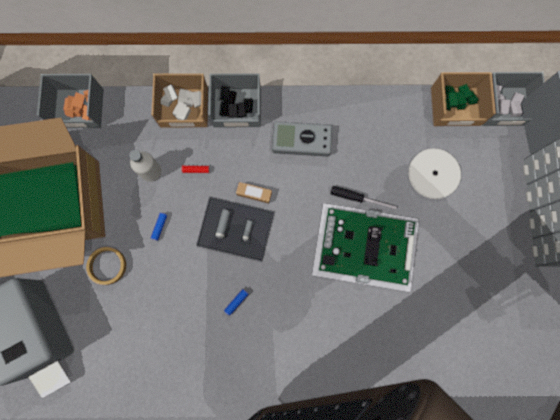

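Scene: tray at about (323,217), board at (190,230). Top: tray around (236,228) with the large cell on the left at (223,223); board at (367,247), holder at (373,245). I'll zoom in.

```bash
python3 - <<'E'
import cv2,numpy as np
t=cv2.imread('pics/top0.png');s=cv2.imread('pics/scene0.png')
a=cv2.resize(t[190:270,190:285],None,fx=6,fy=6,interpolation=cv2.INTER_CUBIC)
b=cv2.resize(t[195:300,305:425],None,fx=6,fy=5.7,interpolation=cv2.INTER_CUBIC)
cv2.imwrite('pics/z1.png',a);cv2.imwrite('pics/z2.png',cv2.resize(b,(720,598)))
b=cv2.resize(s[195:265,130:250],None,fx=6,fy=6,interpolation=cv2.INTER_CUBIC);cv2.imwrite('pics/z3.png',b)
b=cv2.resize(s[195:250,280:365],None,fx=8,fy=8,interpolation=cv2.INTER_CUBIC);cv2.imwrite('pics/z4.png',b)
E
```

```text
(no output)
```

View pics/z1.png

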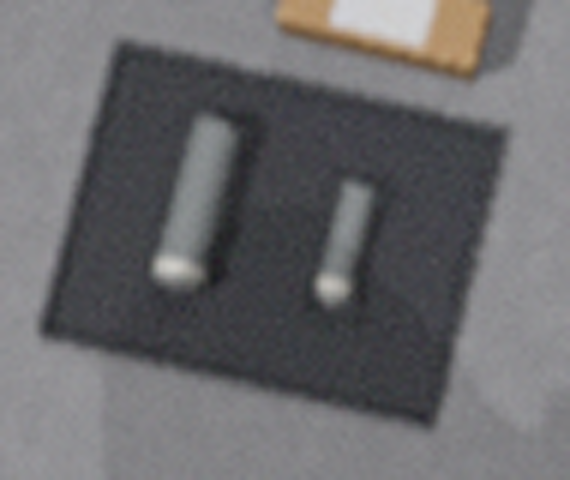

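View pics/z2.png

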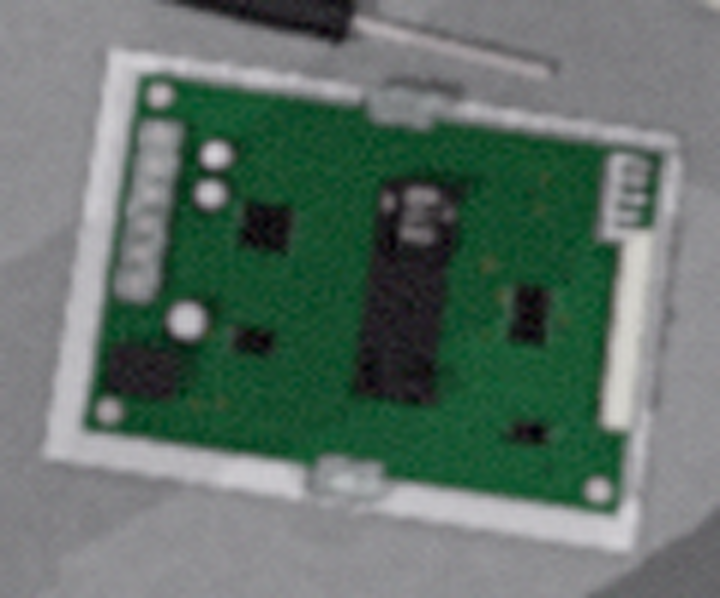

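View pics/z3.png

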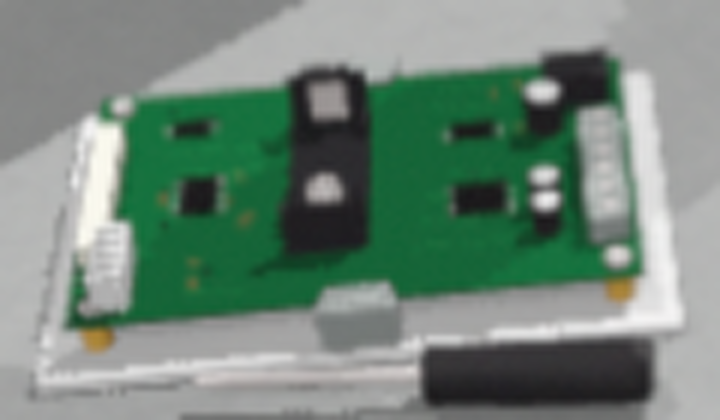

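View pics/z4.png

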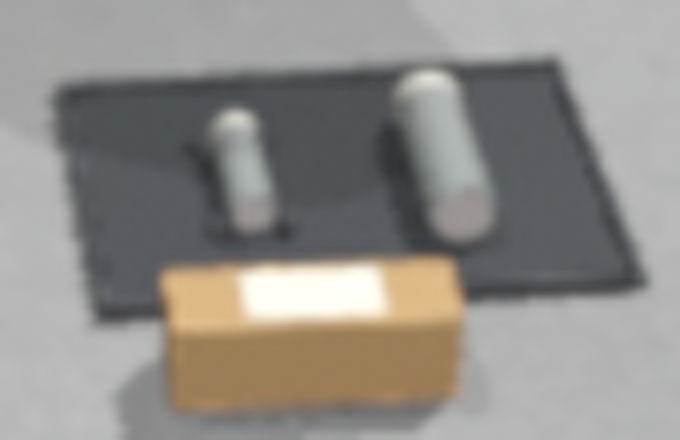

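```bash
cat > meas.py <<'E'
from h import *
def hull_rect(c,mask,z):
    cs,_=cv2.findContours(mask,cv2.RETR_EXTERNAL,cv2.CHAIN_APPROX_NONE)
    k=max(cs,key=cv2.contourArea)[:,0]
    P=np.array([onz(c,u,v,z)[:2] for u,v in k])
    rc=cv2.minAreaRect((P*1000).astype(np.float32)); return rc,P
for n in('top','scene'):
    c=load(n+'0.png');im=c['img'].astype(int);R,G,B=im[...,0],im[...,1],im[...,2]
    m=((G>R+25)&(G>B+15)).astype(np.uint8)
    roi=np.zeros_like(m)
    if n=='top': roi[195:300,305:425]=1
    else: roi[195:265,130:250]=1
    m=cv2.morphologyEx(m*roi,cv2.MORPH_CLOSE,np.ones((5,5)))
    print(n,'board',hull_rect(c,m,.022)[0])
    # holder mask dark
    d=((im.max(2)<60)).astype(np.uint8); r2=np.zeros_like(m)
    if n=='top': r2[222:268,360:385]=1
    else: r2[204:240,175:194]=1
    print(n,'holder dark',hull_rect(c,d*r2,.03)[0])
    # tray
    tr=np.zeros_like(m)
    if n=='top': tr[190:270,190:285]=1
    else: tr[195:237,280:365]=1
    d=((im.max(2)<95)).astype(np.uint8)*tr
    print(n,'tray',hull_rect(c,d,.005)[0])
    # cell
    cr=np.zeros_like(m)
    if n=='top': cr[205:240,212:233]=1
    else: cr[201:228,327:344]=1
    d=((im.max(2)>112)).astype(np.uint8)*cr
    rc,P=hull_rect(c,d,.0135)
    print(n,'cell',rc, rc and d.sum())
    cv2.imwrite(f'pics/m_{n}.png',cv2.resize(d*255,None,fx=1,fy=1))
E
python3 meas.py
```

```text
top board ((512.7371826171875, -169.2039794921875), (216.8648681640625, 156.853271484375), 80.0360107421875)
top holder dark ((514.5877075195312, -182.57496643066406), (39.56182861328125, 103.37911987304688), 78.51901245117188)
top tray ((560.4666748046875, 157.61148071289062), (171.08114624023438, 130.24960327148438), 76.55536651611328)
top cell ((572.848876953125, 192.0719757080078), (18.20880699157715, 68.85113525390625), 78.24937438964844) 160
scene board ((514.97509765625, -164.343994140625), (217.32968139648438, 160.43740844726562), 79.92996978759766)
scene holder dark ((506.065673828125, -174.52243041992188), (32.230770111083984, 130.85928344726562), 79.41925811767578)
scene tray ((550.693359375, 146.396240234375), (132.6056671142578, 110.84020233154297), 76.0281982421875)
scene cell ((563.6006469726562, 198.286376953125), (42.36076736450195, 109.79490661621094), 66.57211303710938) 215
```

```bash
python3 - <<'E'
from h import *
c=load('top0.png');s=load('scene0.png')
print('camera pos',ray(c,0,0)[0],ray(s,0,0)[0])
A=[onz(c,305+(x+.5)/6-.5,195+(y+.5)/5.695-.5,.0235)[:2] for x,y in [(160,96),(109,410),(600,490)]]
print('top screws',A,(A[0]+A[2])/2, np.linalg.norm(A[0]-A[1]),np.linalg.norm(A[1]-A[2]))
B=[onz(s,130+(x+.5)/6-.5,195+(y+.5)/6-.5,.0235)[:2] for x,y in [(122,105),(617,255)]]
print('scene screws',B,(B[0]+B[1])/2)
for nm,cc,roi in(('top',c,(195,300,305,425)),('scene',s,(195,265,130,250))):
    im=cc['img'].astype(int);R,G,B_=im[...,0],im[...,1],im[...,2]
    m=((G>R+20)&(G>B_+12)).astype(np.uint8);r2=np.zeros_like(m);r2[roi[0]:roi[1],roi[2]:roi[3]]=1;m*=r2
    # for each board-frame scan line find extreme green
    v,u=np.nonzero(m)
    P=np.array([onz(cc,a,b,.022)[:2]for a,b in zip(u,v)])
    th=np.radians(170);ex=np.array([np.cos(th),np.sin(th)]);ey=np.array([-ex[1],ex[0]])
    X=P@ex*1000;Y=P@ey*1000
    for nn,a,b in(('x',X,Y),('y',Y,X)):
        bins=np.arange(b.min()+15,b.max()-15,8)
        lo=[a[(b>=t)&(b<t+8)].min() for t in bins];hi=[a[(b>=t)&(b<t+8)].max() for t in bins]
        print(nm,nn,np.round(lo,0),np.round(hi,0))
    w=np.array([.5135,-.167])*1000;print('ref',w@ex,w@ey)
E
```

```text
camera pos [0.37708832 0.04732295 1.17434716] [ 1.45379743 -0.24389743  0.64956159]
top screws [array([ 0.59847974, -0.08312362]), array([ 0.46157172, -0.05868458]), array([ 0.42647471, -0.25647297])] [ 0.51247723 -0.1697983 ] 0.1390721856722944 0.20087819192347375
scene screws [array([ 0.42541387, -0.25032785]), array([ 0.5980203 , -0.07796096])] [ 0.51171709 -0.1641444 ]
top x [-613. -611. -613. -611. -613. -612. -613. -612. -613. -612. -607. -607.
 -607. -612. -613. -612. -613. -613. -611. -613. -611. -613. -611. -569.] [-458. -457. -456. -457. -457. -457. -457. -457. -457. -455. -462. -463.
 -462. -456. -457. -456. -456. -457. -456. -457. -456. -457. -457. -456.]
top y [-31. -30.  -9. -31.  -9. -31.  -9. -31. -29. -31. -29. -31. -29. -31.
 -30. -31.] [185. 186. 184. 173. 174. 172. 173. 174. 173. 173. 172. 173. 174. 185.
 186. 186.]
ref -534.6980268421462 75.29455552107004
scene x [-615. -613. -616. -615. -614. -616. -615. -614. -616. -615. -610. -604.
 -604. -617. -616. -615. -614. -617. -615. -617. -617. -615. -614. -613.] [-495. -494. -459. -457. -456. -456. -458. -457. -456. -454. -459. -462.
 -580. -582. -580. -456. -455. -459. -457. -456. -455. -458. -457. -456.]
scene y [-36. -36. -36. -35. -36. -36. -36. -35. -35. -36. -36. -17. -35. -35.
 -36. -36. -34.] [182. 182. 181. 159. 160. 160. 163. 168. 169. 167. 168. 169. 167. 168.
 168. 171. 182.]
ref -534.6980268421462 75.29455552107004
```

```bash
python3 - <<'E'
from h import *
for n,(a,b,e,f) in (('top',(200,245,205,245)),('scene',(196,232,320,352))):
    c=load(n+'0.png');g=c['img'].max(2)
    sub=g[a:b,e:f]
    m=(sub>105).astype(np.uint8)
    k,l,st,ce=cv2.connectedComponentsWithStats(m,connectivity=4)
    for i in range(1,k):
        if st[i,4]>60: print(n,st[i],ce[i])
    z=cv2.resize(np.hstack([sub,m*255]),None,fx=9,fy=9,interpolation=cv2.INTER_NEAREST);cv2.imwrite(f'pics/cm_{n}.png',z)
    i=max((i for i in range(1,k) if st[i,0]>2 and st[i,1]>2),key=lambda i:st[i,4])
    v,u=np.nonzero(l==i);P=np.array([onz(c,x+e,y+a,.0135)[:2] for x,y in zip(u,v)])*1000
    for th in(166,167,168):
        ex=np.array([np.cos(np.radians(th)),np.sin(np.radians(th))]);ey=np.array([-ex[1],ex[0]])
        X=P@ex;Y=P@ey;q=[np.median(Y[(X>t)&(X<t+12)])for t in np.arange(X.min()+5,X.max()-10,12)]
        print(n,th,'X',X.min(),X.max(),'Y',Y.min(),Y.max(),np.round(q,1),'ctr',ex*(X.min()+X.max())/2+ey*np.median(Y))
E
```

```text
top [ 10  10  14  27 179] [16.59776536 23.47486034]
top 166 X -543.9378725076358 -474.25811933898916 Y -332.8512479858575 -312.8295199639559 [-323.3 -323.3 -324.3 -323.6 -323.5] ctr [572.31496549 191.04004232]
top 167 X -549.4731521348956 -479.9297531657705 Y -324.4491538993129 -304.3907659859557 [-313.9 -314.2 -315.4 -314.7 -315. ] ctr [572.32240538 190.9409435 ]
top 168 X -554.8410569171494 -485.4551957405538 Y -315.94822945748075 -295.85929163193646 [-304.5 -305.  -306.4 -305.9 -306.8] ctr [572.37342441 191.03093877]
scene [  0   0  32  29 425] [15.49647059  9.39764706]
scene [ 0 31 18  5 89] [ 8.40449438 33.02247191]
scene 166 X -576.9577932193913 -576.7364899329948 Y -345.7035828965194 -343.29044838057916 [] ctr [643.05368724 194.71202803]
scene 167 X -582.9032791884613 -582.6398946032672 Y -335.58162866196847 -333.17272395300336 [] ctr [643.05368724 194.71202803]
scene 168 X -588.6712071719799 -588.3658215174842 Y -325.35745301247465 -322.95351188619463 [] ctr [643.05368724 194.71202803]
```

View pics/cm_top.png

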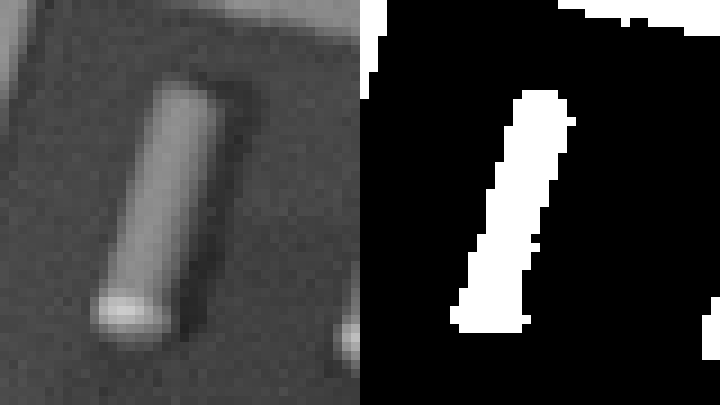

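View pics/cm_scene.png

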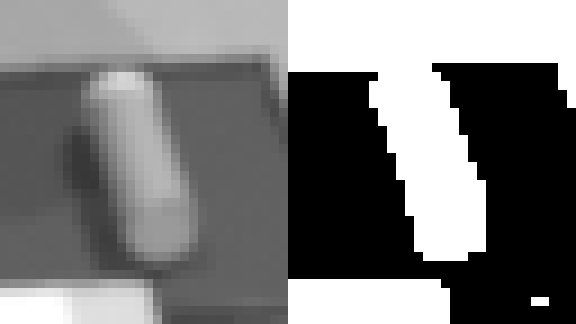

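```bash
python3 - <<'E'
from h import *
s=load('scene0.png')
print('flat face ctr (scene)',onz(s,320+161/9-.5,196+231/9-.5,.0135))
print('expected px from top',proj(s,(.572+.0341,.1905-.0079,.0135)),'mine',320+161/9-.5,196+231/9-.5)
# mid-cylinder silhouettes: cross width centre at z image row
for row in (205,209,213,217):
    g=s['img'].max(2)[row,320:352].astype(int);print(row,g)
E
for q in 0; do python3 - <<'E'
from h import *
from scipy.spatial.transform import Rotation as R
s=sensors.get_state();print(s['time_s'])
Rm=R.from_euler('xyz',s['eef_rot'],degrees=True).as_matrix();print(Rm.round(3))
E
done
```

```text
flat face ctr (scene) [0.60409041 0.185666   0.0135    ]
expected px from top [336.59471531 221.82458321] mine 337.3888888888889 221.16666666666666
205 [ 78  77  77  77  76  77  79  79  82 106 153 185 201 210 209 200 174 122
  93  94  95  96  95  95  96  95  95  95  94  85 111 161]
209 [ 84  86  85  86  85  85  85  85  84  96 111 129 151 166 176 181 179 158
 120  99  96  97  96  96  97  96  96  97  95  94  82  86]
213 [ 85  85  85  86  85  84  78  67  56  56  69  99 127 148 165 176 181 181
 170 137 102  97  97  96  97  97  97  96  96  97  98  95]
217 [ 85  85  86  85  86  85  84  80  71  63  61  66  94 121 144 162 173 178
 176 171 149 113  97  96  98  98  97  97  98  97  97  97]
0.1
[[-0.896 -0.445 -0.001]
 [-0.445  0.896  0.001]
 [ 0.     0.001 -1.   ]]
```

```bash
python3 -m handwheel '[4,13,0,0,0,-0.12, 8,26,0,0,0,-0.25, 13,38,0,0,0,-0.37, 13,38,0,0,0,-0.37, 13,38,0,0,0,-0.37, 13,38,0,0,0,-0.37, 13,38,0,0,0,-0.37, 13,38,0,0,0,-0.37]' 125 40
```

```text
time_s: 0.9
tcp_pos: [0.4293, -0.2241, 0.2257]
eef_rot: [179.9, -0.0, -174.8]
contact_force: [1.0, 0.4, 0.6]
gripper_width: 0.0447
```

```bash
python3 -m handwheel '[14.3,41.6,0,0,0,-0.318, 14.3,41.6,0,0,0,-0.318, 14.3,41.6,0,0,0,-0.318, 14.3,41.6,0,0,0,-0.318, 14.3,41.6,0,0,0,-0.318, 14.3,41.6,0,0,0,-0.318, 14.3,41.6,0,0,0,-0.318, 14.3,41.6,0,0,0,-0.318]'
python3 -m handwheel '[0,0,-4,0,0,0, 0,0,-8,0,0,0, 0,0,-12,0,0,0, 0,0,-12,0,0,0, 0,0,-12,0,0,0]'
```

```text
time_s: 1.7
tcp_pos: [0.5543, 0.1411, 0.2256]
eef_rot: [179.9, -0.0, 167.0]
contact_force: [0.8, -0.6, 0.6]
gripper_width: 0.0447
time_s: 2.2
tcp_pos: [0.5544, 0.1409, 0.1059]
eef_rot: [-180.0, -0.0, 167.0]
contact_force: [1.2, 0.1, 0.9]
gripper_width: 0.0445
```

```bash
python3 - <<'E'
from h import *
s=sensors.get_state();p=s['tcp_pos'];print(p,s['eef_rot'],s['contact_force'])
for n,(a,b,e,f) in (('top',(180,255,185,285)),('scene',(150,235,285,385))):
    c=cap(n,n+'1.png');im=c['img'][:,:,::-1].copy()
    print(n,proj(c,p))
    cv2.imwrite(f'pics/z1{n}.png',cv2.resize(im[a:b,e:f],None,fx=7,fy=7,interpolation=cv2.INTER_CUBIC))
E
```

```text
[0.55444641 0.14085754 0.10590525] [-1.79994422e+02 -4.95228488e-02  1.67011254e+02] [1.18042099 0.08807162 0.91725955]
top [238.48389062 223.98509698]
scene [314.29848928 182.08598568]
```

View pics/z1top.png

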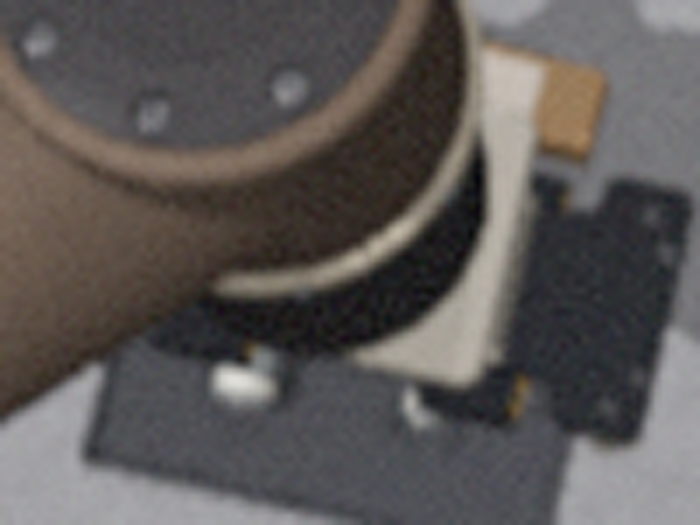

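View pics/z1scene.png

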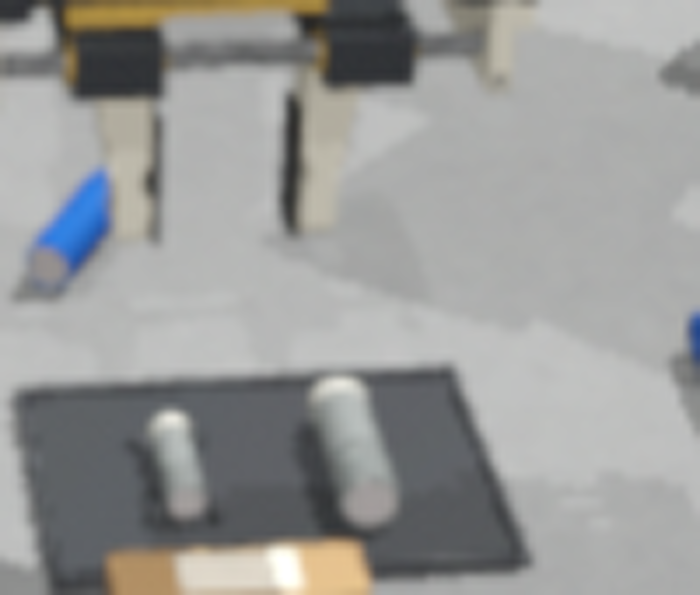

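```bash
python3 -m handwheel '[0.9,2.5,-2,0,0,0, 1.8,5.0,-4,0,0,0, 1.8,5.0,-5,0,0,0, 1.8,5.0,-5,0,0,0]'
python3 - <<'E'
from h import *
s=sensors.get_state();p=s['tcp_pos'];print(p,s['eef_rot'],s['contact_force'])
for n,(a,b,e,f) in (('scene',(150,235,285,385)),):
    c=cap(n,n+'2.png');im=c['img'][:,:,::-1].copy()
    print(n,proj(c,p))
    cv2.imwrite(f'pics/z2{n}.png',cv2.resize(im[a:b,e:f],None,fx=7,fy=7,interpolation=cv2.INTER_CUBIC))
E
```

```text
time_s: 2.7
tcp_pos: [0.5737, 0.1918, 0.0581]
eef_rot: [179.8, 0.1, 167.0]
contact_force: [-0.1, -0.5, -0.2]
gripper_width: 0.0444
[0.57369784 0.19180088 0.05808585] [1.79821444e+02 1.21369988e-01 1.67033161e+02] [-0.08311255 -0.46962655 -0.18123715]
scene [335.64175731 199.30422809]
```

View pics/z2scene.png

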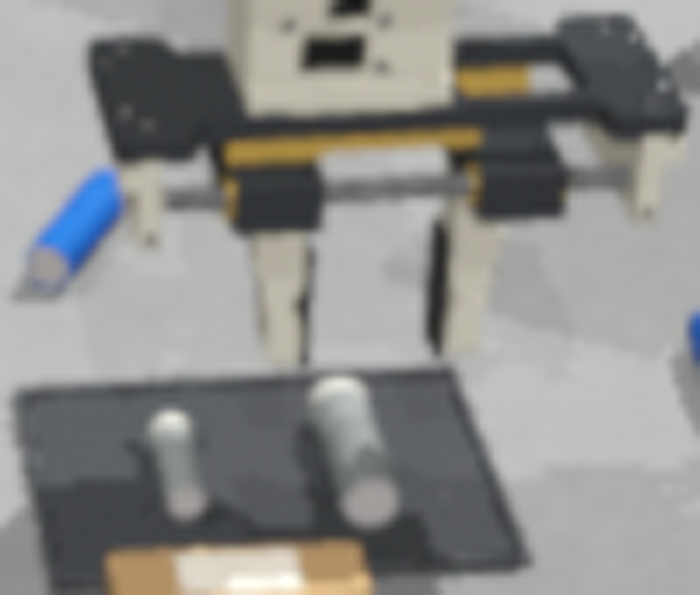

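```bash
python3 -m handwheel '[-0.2,-0.15,-3,0,0,0, -0.2,-0.15,-4.5,0,0,0, -0.2,-0.15,-5.1,0,0,0, -0.2,-0.15,-5.1,0,0,0]'
python3 - <<'E'
from h import *
s=sensors.get_state();p=s['tcp_pos'];print(p,s['eef_rot'],s['contact_force'])
for n,(a,b,e,f) in (('scene',(150,235,285,385)),):
    c=cap(n,n+'3.png');im=c['img'][:,:,::-1].copy()
    print(n,proj(c,p))
    cv2.imwrite(f'pics/z3{n}.png',cv2.resize(im[a:b,e:f],None,fx=7,fy=7,interpolation=cv2.INTER_CUBIC))
E
```

```text
time_s: 3.15
tcp_pos: [0.5722, 0.1896, 0.0086]
eef_rot: [179.8, 0.2, 167.0]
contact_force: [0.2, 0.1, 0.4]
gripper_width: 0.0447
[0.57224575 0.18963322 0.00861628] [179.7801205    0.18891828 166.99897243] [0.19126072 0.0604317  0.43067861]
scene [333.48464104 215.84700168]
```

View pics/z3scene.png

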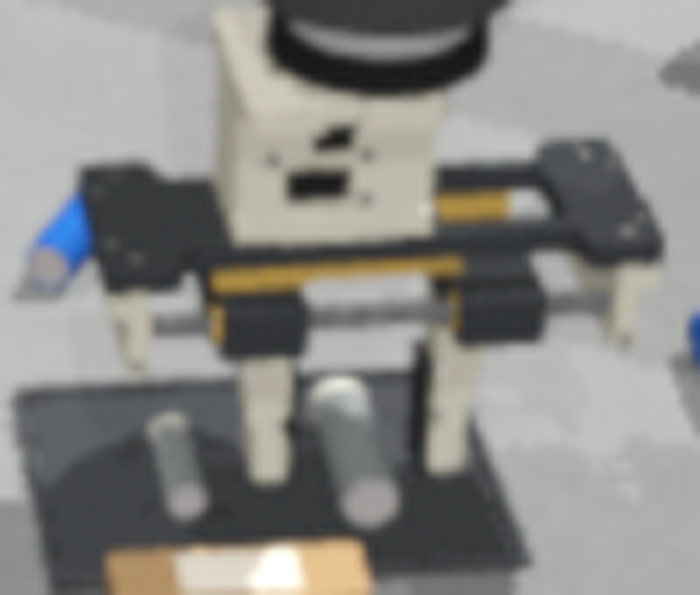

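```bash
python3 -m handwheel '[0,0,-0.2,0,0,0, 0,0,-0.25,0,0,0]'; python3 -m handwheel '[0,0,0,0,0,0, 0,0,0,0,0,0, 0,0,0,0,0,0, 0,0,0,0,0,0, 0,0,0,0,0,0, 0,0,0,0,0,0]' 255 50
```

```text
time_s: 3.4
tcp_pos: [0.5733, 0.1903, 0.0078]
eef_rot: [179.7, 0.3, 167.0]
contact_force: [-0.2, -0.2, 1.0]
gripper_width: 0.0448
time_s: 4.0
tcp_pos: [0.5733, 0.1904, 0.0078]
eef_rot: [179.7, 0.3, 167.0]
contact_force: [-0.6, -0.0, 2.5]
gripper_width: 0.02
```

```bash
python3 -m handwheel '[0,0,1,0,0,0, 0,0,4,0,0,0, 0,0,8,0,0,0, 0,0,12,0,0,0, 0,0,12,0,0,0, 0,0,12,0,0,0]'
python3 - <<'E'
from h import *
s=sensors.get_state();p=s['tcp_pos'];print(p,s['eef_rot'],s['contact_force'],s['moment'])
for n,(a,b,e,f) in (('scene',(110,195,285,385)),):
    c=cap(n,n+'4.png');im=c['img'][:,:,::-1].copy()
    print(n,proj(c,p))
    cv2.imwrite(f'pics/z4{n}.png',cv2.resize(im[a:b,e:f],None,fx=7,fy=7,interpolation=cv2.INTER_CUBIC))
E
```

```text
time_s: 4.6
tcp_pos: [0.5737, 0.1907, 0.1295]
eef_rot: [179.5, 0.4, 167.0]
contact_force: [-0.0, -0.5, -1.6]
gripper_width: 0.0197
[0.57371584 0.19071062 0.12948893] [179.52710883   0.40568797 167.00538505] [-0.03938351 -0.52837024 -1.61545425] [-0.13377043  0.03598394  0.02742418]
scene [336.95070872 173.88352223]
```

View pics/z4scene.png

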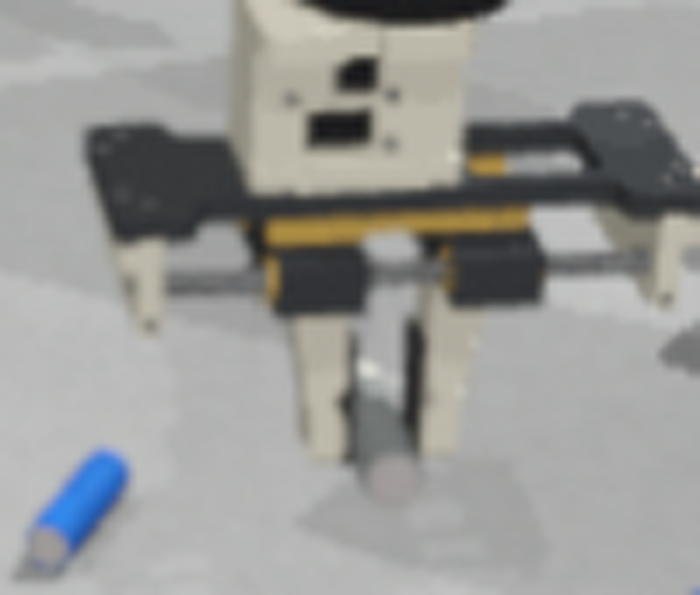

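```bash
python3 - <<'E'
from h import *
c=load('scene4.png');p=np.array([.57372,.19071,.12949+.0057])
d=np.array([.974,-.225,0])
for L in(.028,.032,.035,.038): print(L,proj(c,p+L*d))
t=load('top0.png')
E
```

```text
0.028 [339.48523038 177.35728346]
0.032 [339.83561989 178.17502517]
0.035 [340.09982601 178.79170715]
0.038 [340.36525309 179.41130453]
```

```bash
cat > rot.py <<'E'
from h import *
from scipy.spatial.transform import Rotation as R
import sys
def target(th,yaw=170.0):
    # tool y at angle yaw-90 ; down tool: rpy(180,0,yaw) ; tilt about holder -y
    ex=np.array([np.cos(np.radians(yaw)),np.sin(np.radians(yaw)),0]);ey=np.array([-ex[1],ex[0],0])
    return R.from_rotvec(-ey*np.radians(th))*R.from_euler('xyz',[180,0,yaw],degrees=True)
if __name__=='__main__':
    s=sensors.get_state();c=R.from_euler('xyz',s['eef_rot'],degrees=True)
    th=float(sys.argv[1]);T=target(th)
    print('rotvec',(T*c.inv()).as_rotvec().round(3))
    ex=np.array([np.cos(np.radians(170)),np.sin(np.radians(170)),0]);ey=np.array([-ex[1],ex[0],0])
    H=np.array([.503,-.1795,.022]);d=s['tcp_pos']-H
    Rm=c.as_matrix();zt=Rm[:,2];Oc=d-zt*.0057;cur=np.degrees(np.arctan2(zt@ex,-zt[2]))
    a=Rm[:,0]*(1 if Rm[:,0]@ex>0 else -1)
    print('t',s['time_s'],'tilt',cur.round(2),'side',np.degrees(np.arcsin(zt@ey)).round(2),'yawerr',np.degrees(a@ey).round(2))
    print('TCP in holder mm',(np.array([d@ex,d@ey,d[2]])*1e3).round(2),'O',(np.array([Oc@ex,Oc@ey,Oc[2]])*1e3).round(2))
    f=s['contact_force'];print('F holder',np.array([f@ex,f@ey,f[2]]).round(2),'mom',s['moment'].round(3),'w',s['gripper_width'])
E
python3 rot.py 26
```

```text
rotvec [0.085 0.451 0.053]
t 4.65 tilt -0.32 side -0.36 yawerr -3.0
TCP in holder mm [  -4.69 -376.28  106.07] O [  -4.66 -376.24  111.77]
F holder [-0.48  0.17 -0.75] mom [-0.111 -0.028  0.004] w 0.019955173024388307
```

```bash
python3 -m handwheel '[-1,-4.8,0,0.01,0.06,0.01, -2,-9.6,0,0.02,0.12,0.014, -3,-14.4,0,0.03,0.18,0.02, -4,-19.2,0,0.045,0.24,0.03, -5,-24,0,0.06,0.3,0.035, -6,-28.8,0,0.07,0.36,0.04, -7,-33.6,0,0.08,0.42,0.05, -7.8,-36.9,0,0.085,0.451,0.053]'
python3 rot.py 26
```

```text
time_s: 5.45
tcp_pos: [0.4933, -0.1815, 0.1261]
eef_rot: [-180.0, -26.4, 169.9]
contact_force: [0.9, 0.3, 0.2]
gripper_width: 0.0198
rotvec [-0.001 -0.006  0.001]
t 5.45 tilt 26.35 side -0.01 yawerr -0.09
TCP in holder mm [  9.18   3.64 104.11] O [  6.65   3.64 109.22]
F holder [-0.85 -0.42  0.23] mom [-0.224 -1.716 -0.075] w 0.019802614997200717
```

```bash
python3 -m handwheel '[0.2,0.3,-2.5,0,0,0, 0.26,0.32,-5,0,0,0, 0.26,0.32,-5,0,0,0, 0.26,0.32,-5,0,0,0]'
python3 rot.py 26
cat > look.py <<'E'
from h import *
import sys
k=sys.argv[1]
s=sensors.get_state();p=s['tcp_pos']
for n,(a,b,e,f) in (('top',(200,280,330,425)),('scene',(165,250,140,240))):
    c=cap(n,n+k+'.png');im=c['img'][:,:,::-1].copy();print(n,'tcp px zoom',((proj(c,p)-[e,a]+.5)*7).round(0))
    cv2.imwrite(f'pics/v{k}{n}.png',cv2.resize(im[a:b,e:f],None,fx=7,fy=7,interpolation=cv2.INTER_CUBIC))
E
python3 look.py 5
```

```text
time_s: 5.85
tcp_pos: [0.4952, -0.1784, 0.0756]
eef_rot: [-179.9, -26.5, 169.9]
contact_force: [0.4, -0.4, 0.2]
gripper_width: 0.0195
rotvec [-0.    -0.009  0.001]
t 5.85 tilt 26.52 side 0.03 yawerr -0.09
TCP in holder mm [ 7.84  0.23 53.55] O [ 5.3   0.23 58.65]
F holder [-0.5   0.31  0.19] mom [-0.301 -1.686 -0.019] w 0.019470477980308244
top tcp px zoom [321. 355.]
scene tcp px zoom [282. 272.]
```

View pics/v5top.png

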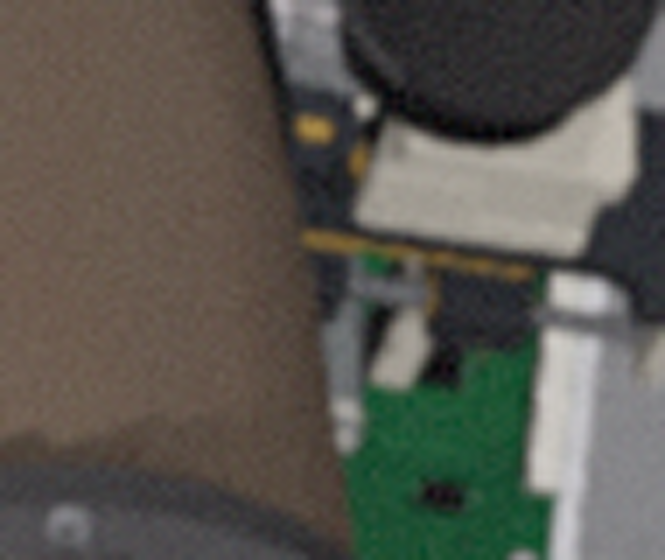

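View pics/v5scene.png

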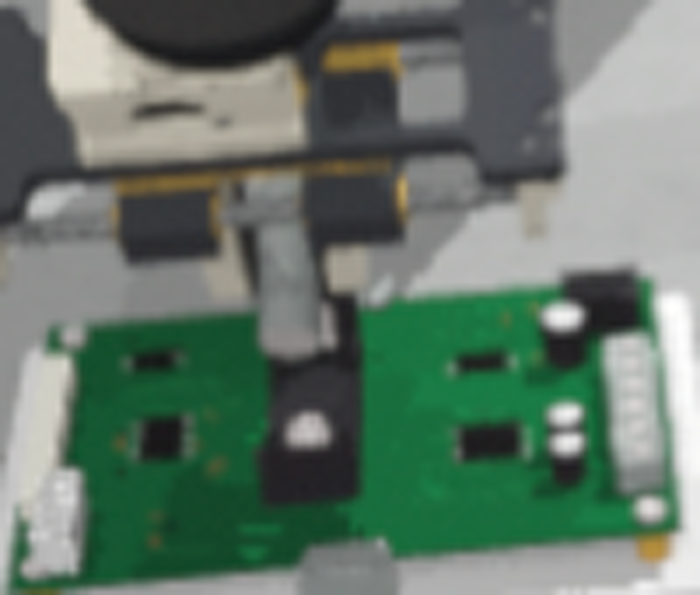

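```bash
cat > pred.py <<'E'
from rot import *
def pred(k,e=0.0,off=.0057,s=None):
    s=s or sensors.get_state();c=R.from_euler('xyz',s['eef_rot'],degrees=True).as_matrix()
    ex=np.array([np.cos(np.radians(170)),np.sin(np.radians(170)),0])
    a=c[:,0]*np.sign(c[:,0]@ex);O=s['tcp_pos']-c[:,2]*off-a*e
    for n,(y0,x0) in (('top',(200,330)),('scene',(165,140))):
        im=load(n+k+'.png')
        z=lambda p:((proj(im,p)-[x0,y0]+.5)*7).round(0)
        print(n,'button',z(O+.035*a),'bandtop',z(O+.031*a-c[:,2]*.0105),'flat',z(O-.035*a),'mid',z(O))
        H=np.array([.503,-.1795,.022]);ey=np.array([-ex[1],ex[0],0])
        h=lambda x,y,zz:z(H+(ex*x+ey*y)/1000+np.array([0,0,zz/1000]))
        print('  holder spring tip',h(-32,0,13.5),'wall top mid',h(-52.5,0,23),'wall corners',h(-54,16,23),h(-54,-16,23),'lip top',h(35,0,28.5),'contact',h(35,0,13.5))
if __name__=='__main__': pred(sys.argv[1])
E
python3 pred.py 5
python3 - <<'E'
from h import *
im=load('scene0.png')['img'];im2=load('top0.png')['img']
cv2.imwrite('pics/w0s.png',cv2.resize(im[165:250,140:240,::-1],None,fx=7,fy=7,interpolation=cv2.INTER_CUBIC))
cv2.imwrite('pics/w0t.png',cv2.resize(im2[200:280,330:425,::-1],None,fx=7,fy=7,interpolation=cv2.INTER_CUBIC))
E
```

```text
top button [323. 431.] bandtop [331. 404.] flat [329. 256.] mid [326. 342.]
  holder spring tip [313. 255.] wall top mid [326. 194.] wall corners [372. 197.] [281. 182.] lip top [296. 441.] contact [287. 445.]
scene button [278. 175.] bandtop [274. 168.] flat [282. 350.] mid [280. 261.]
  holder spring tip [293. 435.] wall top mid [288. 446.] wall corners [239. 453.] [337. 444.] lip top [294. 292.] contact [299. 328.]
```

View pics/w0s.png

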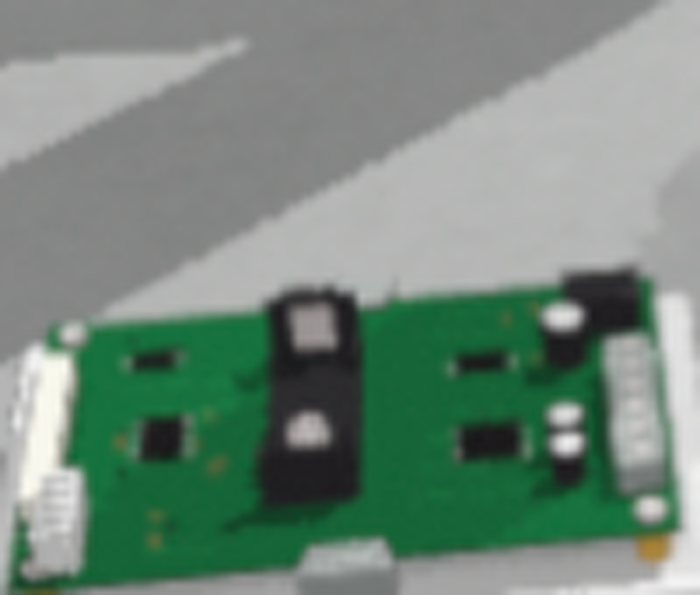

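View pics/w0t.png

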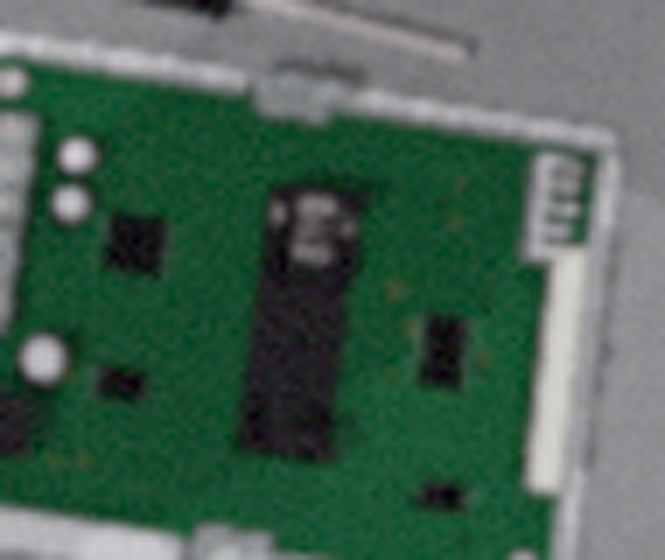

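```bash
sed -i 's/H=np.array(\[.503,-.1795,.022\])/H=np.array([.5035,-.1767,.022])/' rot.py pred.py
python3 -m handwheel '[-0.1,0.2,-0.7,0,0,0, -0.2,0.32,-1.5,0,0,0, -0.2,0.32,-2.3,0,0,0, -0.2,0.32,-2.5,0,0,0, -0.2,0.32,-2.5,0,0,0]'
python3 rot.py 26; python3 look.py 6; python3 -c "
from pred import *
pred('6',-.006)"
```

```text
time_s: 6.45
tcp_pos: [0.4941, -0.175, 0.0515]
eef_rot: [-179.9, -26.4, 169.9]
contact_force: [-1.0, 0.1, -1.0]
gripper_width: 0.0196
rotvec [-0.    -0.006  0.001]
t 6.45 tilt 26.36 side 0.04 yawerr -0.05
TCP in holder mm [ 9.52 -0.05 29.48] O [ 6.99 -0.05 34.59]
F holder [ 1.04  0.05 -0.95] mom [-0.295 -1.626 -0.024] w 0.019606288450172628
top tcp px zoom [298. 366.]
scene tcp px zoom [300. 328.]
top button [298. 458.] bandtop [306. 432.] flat [305. 286.] mid [302. 370.]
  holder spring tip [304. 254.] wall top mid [318. 192.] wall corners [364. 196.] [272. 181.] lip top [288. 440.] contact [279. 443.]
scene button [294. 219.] bandtop [291. 212.] flat [300. 392.] mid [297. 304.]
  holder spring tip [302. 434.] wall top mid [297. 445.] wall corners [247. 452.] [346. 444.] lip top [302. 292.] contact [307. 328.]
```

View pics/v6top.png

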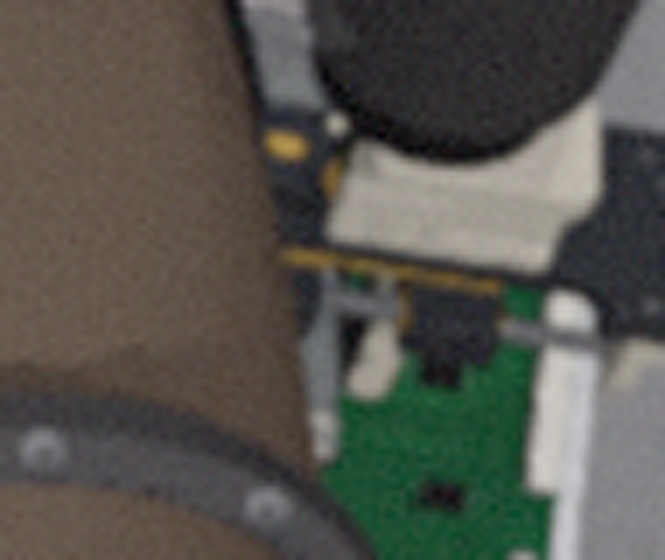

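View pics/v6scene.png

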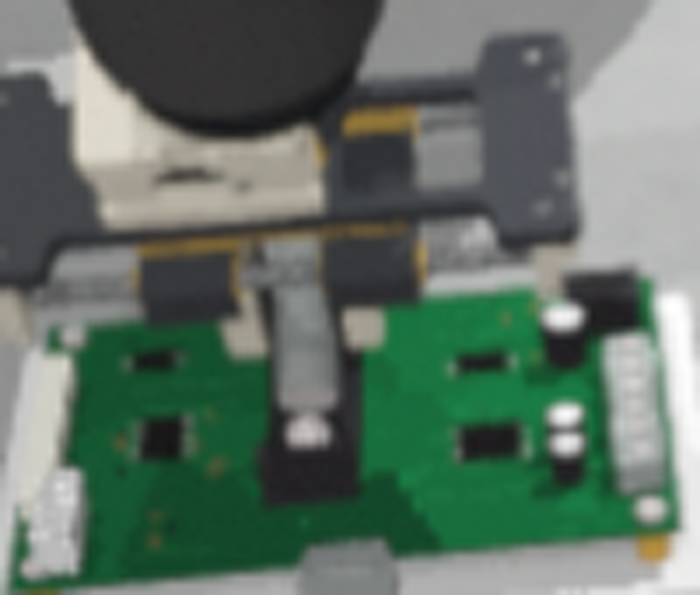

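```bash
python3 -m handwheel '[0,0.08,-0.2,0,0,0, 0,0.08,-0.4,0,0,0, 0,0.08,-0.55,0,0,0, 0,0.08,-0.55,0,0,0]'
python3 rot.py 26
python3 -m handwheel '[0,0,-0.1,0,0,0, 0,0,-0.2,0,0,0, 0,0,-0.2,0,0,0, 0,0,-0.2,0,0,0]'
python3 rot.py 26
```

```text
time_s: 6.95
tcp_pos: [0.4944, -0.1743, 0.0463]
eef_rot: [-179.9, -26.3, 169.9]
contact_force: [-0.5, 0.3, -0.8]
gripper_width: 0.02
rotvec [-0.    -0.006  0.001]
t 6.95 tilt 26.32 side 0.03 yawerr -0.05
TCP in holder mm [ 9.34 -0.79 24.27] O [ 6.82 -0.8  29.38]
F holder [ 0.58 -0.16 -0.8 ] mom [-0.253 -1.585  0.044] w 0.01997929460266253
time_s: 7.35
tcp_pos: [0.4944, -0.1743, 0.0444]
eef_rot: [-179.9, -26.3, 169.9]
contact_force: [-0.7, 0.2, 0.6]
gripper_width: 0.0194
rotvec [-0.    -0.006  0.001]
t 7.35 tilt 26.33 side 0.04 yawerr -0.05
TCP in holder mm [ 9.4  -0.78 22.37] O [ 6.87 -0.78 27.48]
F holder [ 0.68 -0.11  0.62] mom [-0.268 -1.283 -0.046] w 0.019433611587519523
```

```bash
python3 rot.py 26;python3 -m handwheel '[0,0,-0.05,0,0,0, 0,0,-0.1,0,0,0, 0,0,-0.1,0,0,0]'
python3 rot.py 26; python3 look.py 7
```

```text
rotvec [-0.    -0.006  0.001]
t 7.35 tilt 26.33 side 0.04 yawerr -0.05
TCP in holder mm [ 9.4  -0.78 22.37] O [ 6.87 -0.78 27.48]
F holder [ 0.68 -0.11  0.62] mom [-0.268 -1.283 -0.046] w 0.019433611587519523
time_s: 7.65
tcp_pos: [0.4944, -0.1743, 0.0437]
eef_rot: [-179.9, -26.3, 170.0]
contact_force: [0.3, 0.2, 4.1]
gripper_width: 0.0196
rotvec [ 0.    -0.006  0.   ]
t 7.65 tilt 26.33 side 0.05 yawerr -0.04
TCP in holder mm [ 9.41 -0.75 21.66] O [ 6.88 -0.76 26.77]
F holder [-0.21 -0.27  4.06] mom [-0.002 -0.557 -0.118] w 0.019605826511803617
top tcp px zoom [291. 368.]
scene tcp px zoom [304. 347.]
```

View pics/v7scene.png

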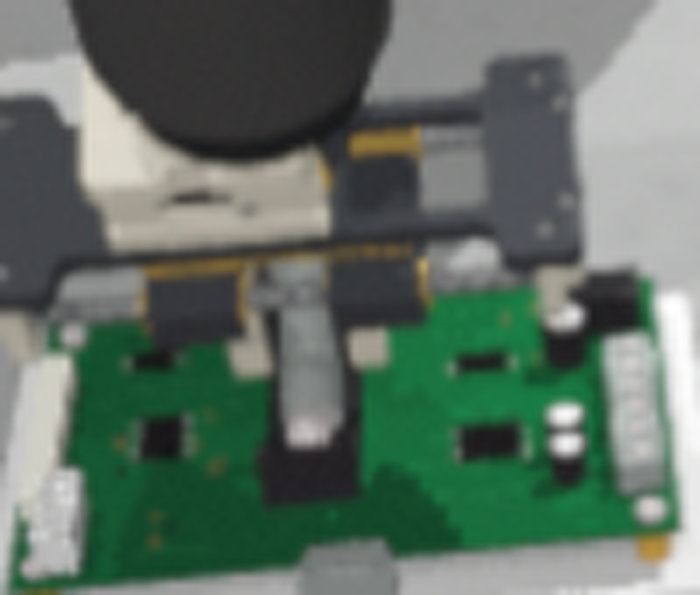

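View top.

View pics/v7top.png

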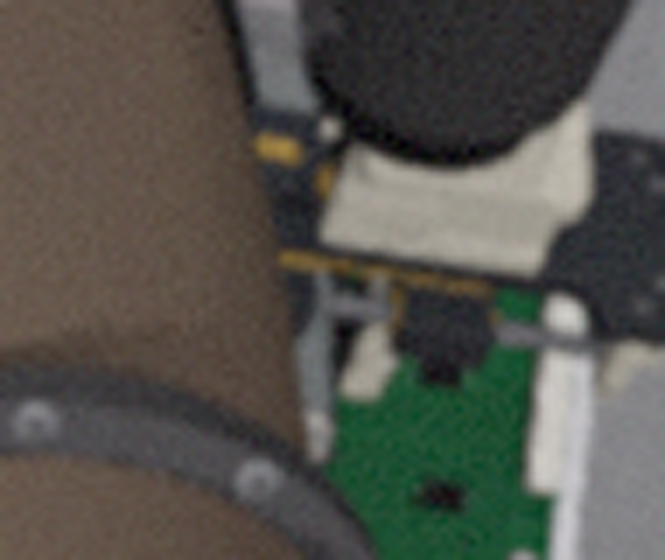

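```bash
python3 -c "
from pred import *
for e in (0,-.006):
  pred('7',e)"
```

```text
top button [292. 446.] bandtop [299. 419.] flat [298. 275.] mid [295. 359.]
  holder spring tip [304. 254.] wall top mid [318. 192.] wall corners [364. 196.] [272. 181.] lip top [288. 440.] contact [279. 443.]
scene button [300. 253.] bandtop [296. 247.] flat [305. 427.] mid [302. 339.]
  holder spring tip [302. 434.] wall top mid [297. 445.] wall corners [247. 452.] [346. 444.] lip top [302. 292.] contact [307. 328.]
top button [291. 461.] bandtop [299. 435.] flat [298. 289.] mid [295. 373.]
  holder spring tip [304. 254.] wall top mid [318. 192.] wall corners [364. 196.] [272. 181.] lip top [288. 440.] contact [279. 443.]
scene button [299. 239.] bandtop [296. 232.] flat [305. 412.] mid [302. 324.]
  holder spring tip [302. 434.] wall top mid [297. 445.] wall corners [247. 452.] [346. 444.] lip top [302. 292.] contact [307. 328.]
```

```bash
python3 -c "
from h import *
o=[]
for k in '567':
    im=load('scene'+k+'.png')['img'][198:235,168:200,::-1]
    o.append(cv2.resize(cv2.convertScaleAbs(im,alpha=1.4),None,fx=8,fy=14,interpolation=cv2.INTER_CUBIC))
cv2.imwrite('pics/cmp.png',np.hstack(o))
"
```

```text
(no output)
```

View pics/cmp.png

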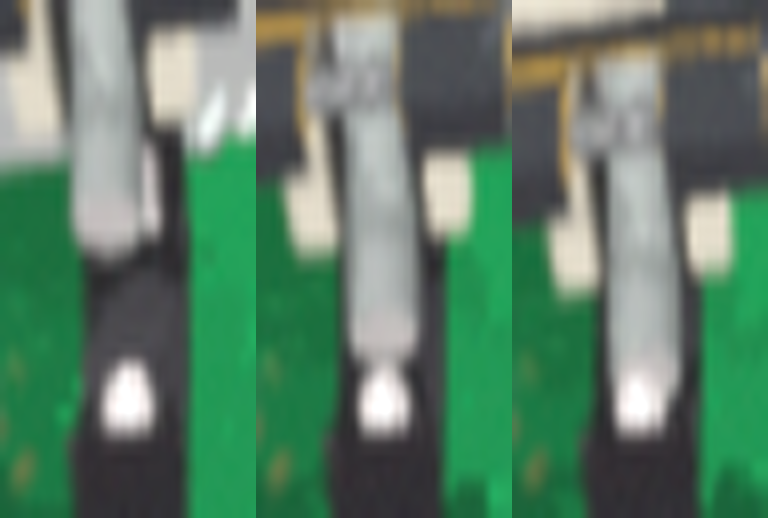

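```bash
python3 -m handwheel '[0,0,0.08,0,0,0, 0,0,0.16,0,0,0, 0.1,-0.02,0.16,0,0,0, 0.2,-0.035,0.16,0,0,0, 0.2,-0.035,0.16,0,0,0]'
python3 rot.py 26
python3 -m handwheel '[0.05,-0.01,0,0,0,0, 0.1,-0.02,0,0,0,0, 0.15,-0.025,0,0,0,0, 0.2,-0.035,0,0,0,0, 0.2,-0.035,0,0,0,0]'
python3 rot.py 26
```

```text
time_s: 8.25
tcp_pos: [0.4965, -0.1747, 0.045]
eef_rot: [-179.9, -26.3, 169.9]
contact_force: [-1.0, 0.4, -0.6]
gripper_width: 0.0197
rotvec [ 0.    -0.006  0.   ]
t 8.25 tilt 26.33 side 0.04 yawerr -0.05
TCP in holder mm [ 7.22 -0.74 23.04] O [ 4.69 -0.75 28.15]
F holder [ 1.1  -0.25 -0.62] mom [-0.282 -1.565 -0.025] w 0.019664912372662588
time_s: 8.75
tcp_pos: [0.4986, -0.1751, 0.045]
eef_rot: [-179.9, -26.3, 169.9]
contact_force: [0.1, -0.5, -0.2]
gripper_width: 0.0199
rotvec [ 0.    -0.006  0.   ]
t 8.75 tilt 26.33 side 0.04 yawerr -0.05
TCP in holder mm [ 5.11 -0.76 23.02] O [ 2.58 -0.76 28.13]
F holder [-0.17  0.48 -0.21] mom [-0.267 -1.6    0.018] w 0.019855218881993517
```

```bash

python3 -m handwheel '[0.05,-0.01,0,0,0,0, 0.1,-0.02,0,0,0,0, 0.15,-0.025,0,0,0,0, 0.2,-0.035,0,0,0,0, 0.2,-0.035,0,0,0,0]'
python3 rot.py 26
python3 -m handwheel '[0.05,-0.01,0,0,0,0, 0.1,-0.02,0,0,0,0, 0.15,-0.025,0,0,0,0, 0.2,-0.035,0,0,0,0, 0.2,-0.035,0,0,0,0]'
python3 rot.py 26
```

```text
time_s: 9.25
tcp_pos: [0.5006, -0.1754, 0.045]
eef_rot: [-179.9, -26.3, 169.9]
contact_force: [0.5, 0.7, 0.4]
gripper_width: 0.0194
rotvec [ 0.    -0.006  0.   ]
t 9.25 tilt 26.33 side 0.04 yawerr -0.05
TCP in holder mm [ 3.07 -0.75 23.02] O [ 0.55 -0.76 28.13]
F holder [-0.37 -0.77  0.42] mom [-0.355 -1.535 -0.015] w 0.019430374516823577
time_s: 9.75
tcp_pos: [0.5022, -0.1757, 0.0449]
eef_rot: [-179.9, -26.4, 169.9]
contact_force: [-1.7, 0.6, -1.2]
gripper_width: 0.0198
rotvec [-0.    -0.007  0.001]
t 9.75 tilt 26.38 side 0.04 yawerr -0.06
TCP in holder mm [ 1.42 -0.74 22.94] O [-1.12 -0.74 28.05]
F holder [ 1.83 -0.33 -1.21] mom [-0.119 -0.874 -0.077] w 0.019825296029370547
```

```bash

python3 -m handwheel '[0.1,-0.02,0,0,0,0, 0.2,-0.035,0,0,0,0, 0.3,-0.05,0,0,0,0, 0.3,-0.05,0,0,0,0, 0.3,-0.05,0,0,0,0]'
python3 rot.py 26
python3 -m handwheel '[0.1,-0.02,0,0,0,0, 0.2,-0.035,0,0,0,0, 0.2,-0.035,0,0,0,0, 0.2,-0.035,0,0,0,0]'
python3 rot.py 26
```

```text
time_s: 10.25
tcp_pos: [0.5045, -0.1761, 0.0449]
eef_rot: [-179.9, -26.5, 169.9]
contact_force: [-5.1, 1.4, 0.4]
gripper_width: 0.0196
rotvec [-0.    -0.008  0.001]
t 10.25 tilt 26.47 side 0.04 yawerr -0.06
TCP in holder mm [-0.92 -0.74 22.9 ] O [-3.46 -0.74 28.01]
F holder [ 5.27 -0.51  0.38] mom [ 0.148  0.243 -0.032] w 0.01962175215797842
time_s: 10.65
tcp_pos: [0.5053, -0.1763, 0.0449]
eef_rot: [-179.9, -26.6, 169.9]
contact_force: [-5.3, 1.6, 0.7]
gripper_width: 0.0198
rotvec [-0.001 -0.011  0.001]
t 10.65 tilt 26.61 side 0.03 yawerr -0.08
TCP in holder mm [-1.75 -0.71 22.89] O [-4.3  -0.72 27.98]
F holder [ 5.55 -0.67  0.71] mom [ 0.315  0.713 -0.084] w 0.019767387601776626
```

```bash

python3 -m handwheel '[0.15,-0.03,0,0,0,0, 0.3,-0.05,0,0,0,0, 0.4,-0.07,0,0,0,0, 0.4,-0.07,0,0,0,0, 0.4,-0.07,0,0,0,0]'
python3 rot.py 26; python3 look.py 8
```

```text
time_s: 11.15
tcp_pos: [0.5072, -0.1766, 0.0449]
eef_rot: [-179.9, -26.9, 169.9]
contact_force: [-8.5, 1.6, 2.5]
gripper_width: 0.0196
rotvec [-0.002 -0.015  0.001]
t 11.15 tilt 26.87 side 0.01 yawerr -0.1
TCP in holder mm [-3.59 -0.74 22.92] O [-6.16 -0.74 28.01]
F holder [ 8.68 -0.11  2.53] mom [ 0.569  1.631 -0.174] w 0.019602311642710753
top tcp px zoom [297. 330.]
scene tcp px zoom [303. 365.]
```

View pics/v8top.png

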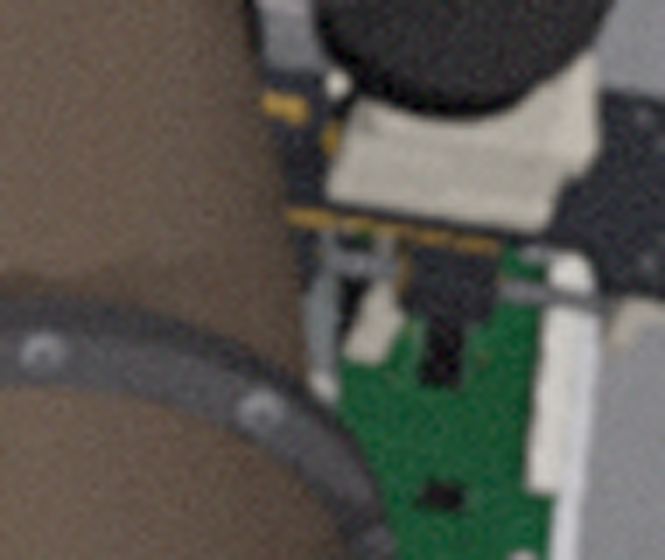

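View pics/v8scene.png

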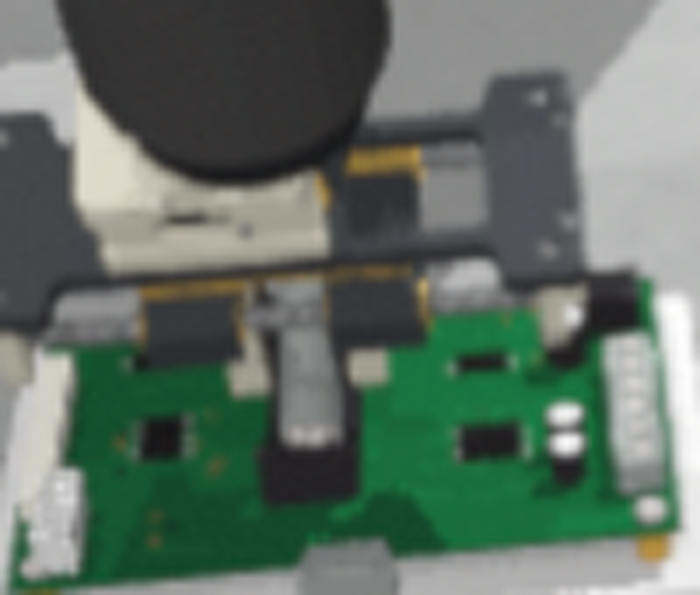

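```bash

python3 -m handwheel '[0.15,-0.03,0.02,0,0,0, 0.3,-0.05,0.05,0,0,0, 0.45,-0.08,0.05,0,0,0, 0.55,-0.1,0.05,0,0,0, 0.55,-0.1,0.05,0,0,0]'
python3 rot.py 26
```

```text
time_s: 11.75
tcp_pos: [0.5093, -0.177, 0.0453]
eef_rot: [-180.0, -27.3, 169.9]
contact_force: [-12.2, 4.4, 2.1]
gripper_width: 0.0201
rotvec [-0.003 -0.022  0.002]
t 11.75 tilt 27.28 side -0.03 yawerr -0.13
TCP in holder mm [-5.72 -0.74 23.29] O [-8.33 -0.74 28.35]
F holder [12.77 -2.2   2.09] mom [ 0.869  2.547 -0.164] w 0.02008557244566982
```

```bash

python3 -m handwheel '[0.2,-0.03,0,0,0,0, 0.35,-0.06,0,0,0,0, 0.45,-0.08,0,0,0,0, 0.5,-0.09,0,0,0,0, 0.5,-0.09,0,0,0,0]'
python3 rot.py 26
```

```text
time_s: 12.25
tcp_pos: [0.5103, -0.1771, 0.0453]
eef_rot: [-180.0, -27.8, 169.8]
contact_force: [-12.8, 3.4, 3.2]
gripper_width: 0.0198
rotvec [-0.005 -0.03   0.003]
t 12.25 tilt 27.76 side -0.06 yawerr -0.16
TCP in holder mm [-6.75 -0.75 23.34] O [-9.4  -0.75 28.38]
F holder [13.22 -1.14  3.19] mom [ 1.123  3.141 -0.209] w 0.019763660404111323
```

```bash

python3 -m handwheel '[0.43,-0.08,-0.04,-0.003,-0.02,0, 0.46,-0.08,-0.09,-0.008,-0.048,0, 0.49,-0.085,-0.15,-0.013,-0.075,0, 0.52,-0.09,-0.22,-0.02,-0.11,0, 0.55,-0.1,-0.28,-0.025,-0.143,0, 0.55,-0.1,-0.28,-0.025,-0.143,0]'
python3 rot.py 20
```

```text
time_s: 12.85
tcp_pos: [0.5102, -0.1771, 0.0419]
eef_rot: [179.9, -19.9, 169.8]
contact_force: [-13.0, 3.8, -2.1]
gripper_width: 0.02
rotvec [-0.001  0.002  0.005]
t 12.85 tilt 19.92 side -0.13 yawerr -0.23
TCP in holder mm [-6.7  -0.8  19.87] O [-8.65 -0.78 25.23]
F holder [13.51 -1.5  -2.09] mom [ 1.016  3.043 -0.19 ] w 0.019965375985311746
```

```bash

python3 -m handwheel '[0.5,-0.09,0.03,0,0,0, 0.59,-0.105,0.05,0,0,0, 0.64,-0.11,0.05,0,0,0, 0.64,-0.11,0.05,0,0,0]'
python3 rot.py 20
```

```text
time_s: 13.25
tcp_pos: [0.5113, -0.1772, 0.0415]
eef_rot: [179.9, -20.5, 169.7]
contact_force: [-13.8, 3.6, 1.2]
gripper_width: 0.0195
rotvec [-0.003 -0.009  0.006]
t 13.25 tilt 20.53 side -0.18 yawerr -0.3
TCP in holder mm [-7.73 -0.82 19.54] O [-9.73 -0.8  24.88]
F holder [14.25 -1.15  1.17] mom [ 1.265  3.933 -0.178] w 0.01946399601315465
```

```bash

python3 -m handwheel '[0.55,-0.1,0.03,-0.004,-0.025,0, 0.57,-0.1,-0.03,-0.009,-0.053,0, 0.59,-0.105,-0.09,-0.014,-0.081,0, 0.61,-0.11,-0.15,-0.019,-0.11,0, 0.64,-0.11,-0.2,-0.0245,-0.139,0, 0.64,-0.11,-0.2,-0.0245,-0.139,0]'
python3 rot.py 13
```

```text
time_s: 13.85
tcp_pos: [0.5109, -0.1772, 0.0379]
eef_rot: [179.9, -13.0, 169.6]
contact_force: [-12.8, 4.4, -4.5]
gripper_width: 0.0196
rotvec [-0.003 -0.     0.008]
t 13.85 tilt 13.05 side -0.24 yawerr -0.41
TCP in holder mm [-7.37 -0.84 15.93] O [-8.65 -0.82 21.48]
F holder [13.37 -2.08 -4.53] mom [ 1.334  3.906 -0.091] w 0.019604465229393124
```

```bash

python3 -m handwheel '[0.64,-0.11,0.06,-0.004,-0.022,0.004, 0.68,-0.12,0.0,-0.009,-0.05,0.008, 0.72,-0.125,-0.06,-0.014,-0.08,0.008, 0.76,-0.13,-0.12,-0.019,-0.105,0.008, 0.78,-0.135,-0.18,-0.023,-0.129,0.008, 0.78,-0.135,-0.18,-0.023,-0.129,0.008]'
python3 rot.py 6
```

```text
time_s: 14.45
tcp_pos: [0.5114, -0.1774, 0.0338]
eef_rot: [179.8, -6.2, 169.9]
contact_force: [-13.0, 5.2, -5.1]
gripper_width: 0.0201
rotvec [-0.003 -0.003  0.002]
t 14.45 tilt 6.2 side -0.18 yawerr -0.08
TCP in holder mm [-7.94 -0.64 11.85] O [-8.56 -0.63 17.52]
F holder [13.66 -2.84 -5.13] mom [ 1.558  4.476 -0.042] w 0.02008494100233654
```

```bash

python3 -m handwheel '[0.74,-0.12,0.1,0,0,0, 0.82,-0.14,0.15,0,-0.005,0, 0.84,-0.145,0.15,0,-0.01,0, 0.84,-0.145,0.15,0,-0.01,0, 0.84,-0.145,0.15,0,-0.01,0]'
python3 rot.py 6; python3 look.py 9;  python3 -c "
from pred import *
pred('9',0)"
```

```text
time_s: 14.95
tcp_pos: [0.5129, -0.1777, 0.0333]
eef_rot: [179.7, -6.4, 169.8]
contact_force: [-15.6, 6.4, -0.5]
gripper_width: 0.0201
rotvec [-0.006 -0.005  0.004]
t 14.95 tilt 6.35 side -0.3 yawerr -0.18
TCP in holder mm [-9.46 -0.64 11.26] O [-10.09  -0.61  16.93]
F holder [16.43 -3.56 -0.5 ] mom [ 2.368  5.263 -0.072] w 0.020102788233780994
top tcp px zoom [293. 318.]
scene tcp px zoom [306. 402.]
top button [285. 412.] bandtop [293. 394.] flat [308. 218.] mid [297. 314.]
  holder spring tip [304. 254.] wall top mid [318. 192.] wall corners [364. 196.] [272. 181.] lip top [288. 440.] contact [279. 443.]
scene button [306. 326.] bandtop [302. 309.] flat [302. 457.] mid [304. 390.]
  holder spring tip [302. 434.] wall top mid [297. 445.] wall corners [247. 452.] [346. 444.] lip top [302. 292.] contact [307. 328.]
```

View pics/v9scene.png

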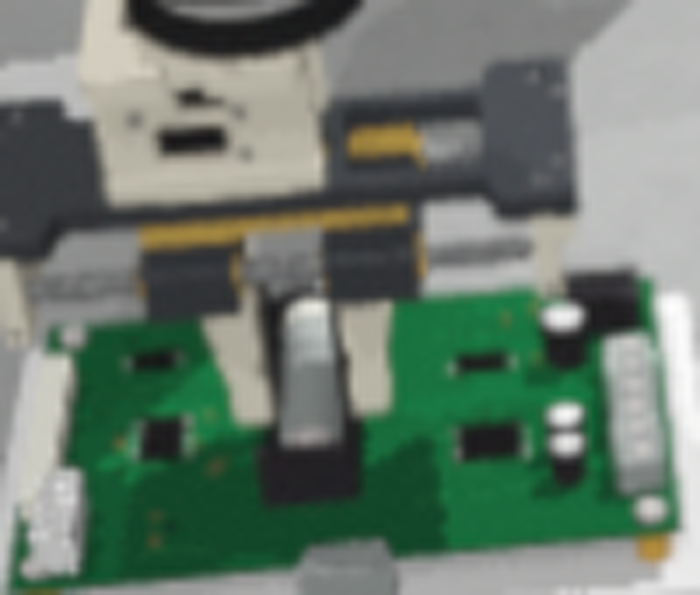

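View pics/v9top.png

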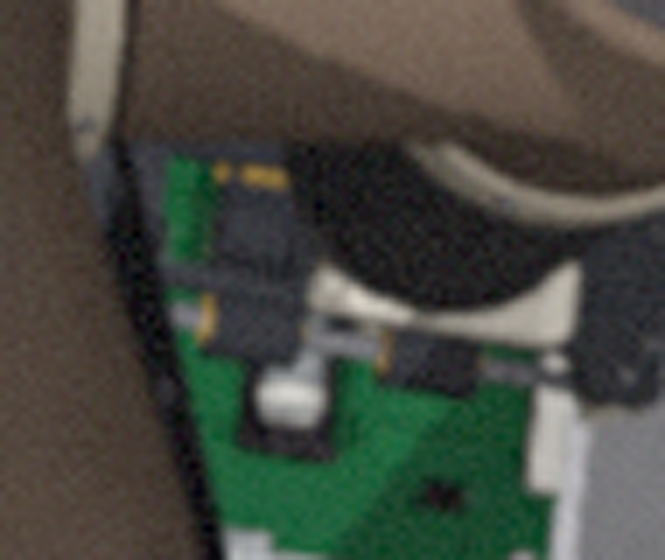

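```bash
python3 -c "
from h import *
o=[]
im=load('scene9.png')['img'][203:237,168:200,::-1]
cv2.imwrite('pics/cmp9.png',cv2.resize(cv2.convertScaleAbs(im,alpha=1.3),None,fx=17,fy=17,interpolation=cv2.INTER_CUBIC))
"
```

```text
(no output)
```

View pics/cmp9.png

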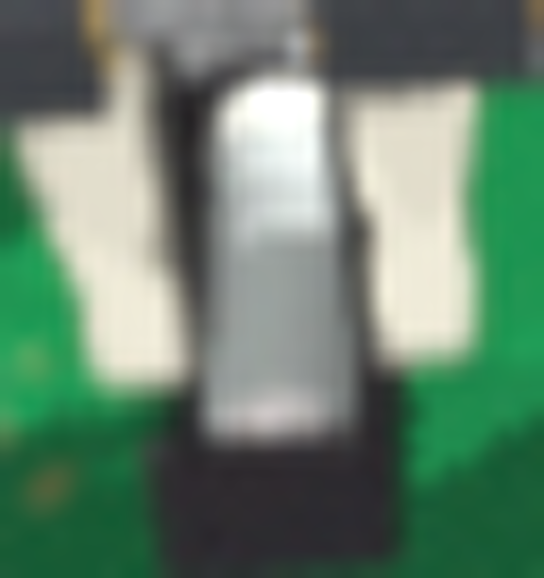

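```bash
python3 -c "
from h import *
c=load('scene9.png');t=load('top9.png')
ex=np.array([np.cos(np.radians(170)),np.sin(np.radians(170)),0]);H=np.array([.5035,-.1767,.022]);ey=np.array([-ex[1],ex[0],0])
O=H+(ex*-10.09+ey*-.6)/1e3+np.array([0,0,.01693])
for th in (6.35,3,0,-3):
    q=np.radians(th);a=ex*np.cos(q)+np.array([0,0,np.sin(q)]);n=-ex*np.sin(q)+np.array([0,0,np.cos(q)])
    f=lambda A,N:((proj(c,O+a*A/1e3+n*N/1e3)-[168,203]+.5)*17).round(0)
    print(th,'flat top',f(-35,10.5),'band back',f(28.5,10.5),'end top',f(33.5,10.5),'walltop',((proj(c,H+ex*-.054+np.array([0,0,.023]))-[168,203]+.5)*17).round())
    g=lambda A,N:((proj(t,O+a*A/1e3+n*N/1e3)-[330,200]+.5)*7).round(0)
    print('   top: band back',g(28.5,10.5),'end top',g(33.5,10.5),'end bot',g(33.5,-10.5),'btn',g(35,0))
"
```

```text
6.35 flat top [250. 406.] band back [256. 116.] end top [257.  95.] walltop [244. 442.]
   top: band back [294. 387.] end top [292. 401.] end bot [280. 414.] btn [285. 412.]
3 flat top [248. 391.] band back [258. 123.] end top [259. 103.] walltop [244. 442.]
   top: band back [293. 390.] end top [291. 404.] end bot [279. 413.] btn [284. 413.]
0 flat top [247. 378.] band back [259. 130.] end top [260. 111.] walltop [244. 442.]
   top: band back [292. 392.] end top [290. 406.] end bot [278. 412.] btn [283. 413.]
-3 flat top [245. 364.] band back [261. 136.] end top [262. 119.] walltop [244. 442.]
   top: band back [290. 394.] end top [288. 408.] end bot [277. 411.] btn [282. 414.]
```

```bash

python3 -m handwheel '[0.72,-0.125,0.1,-0.004,-0.02,0.002, 0.75,-0.13,0.05,-0.009,-0.045,0.003, 0.77,-0.135,-0.01,-0.014,-0.07,0.004, 0.79,-0.14,-0.07,-0.02,-0.095,0.004, 0.81,-0.14,-0.12,-0.024,-0.114,0.004, 0.81,-0.14,-0.12,-0.024,-0.114,0.004]'
python3 rot.py 0; python3 look.py 10
```

```text
time_s: 15.65
tcp_pos: [0.5136, -0.178, 0.03]
eef_rot: [179.9, -0.4, 169.9]
contact_force: [-14.8, 8.8, 0.6]
gripper_width: 0.0197
rotvec [-0.002 -0.006  0.001]
t 15.65 tilt 0.35 side -0.07 yawerr -0.07
TCP in holder mm [-10.2   -0.45   7.96] O [-10.23  -0.44  13.66]
F holder [16.13 -6.08  0.62] mom [3.128 6.047 0.149] w 0.01969373964191791
top tcp px zoom [292. 317.]
scene tcp px zoom [307. 412.]
```

View pics/v10top.png

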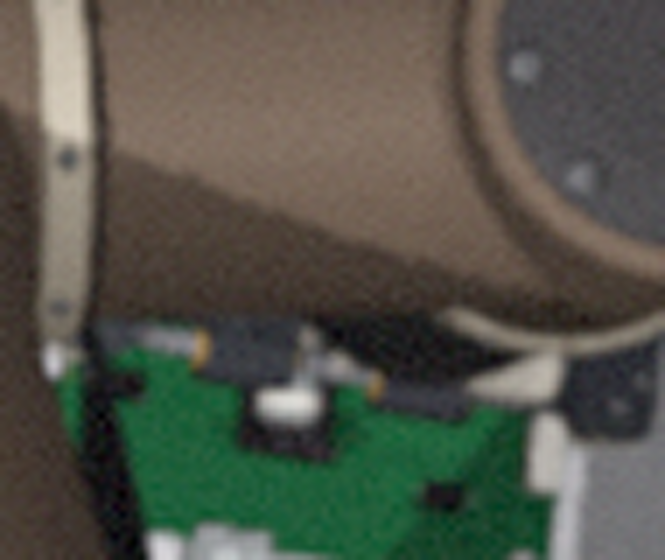

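View pics/v10scene.png

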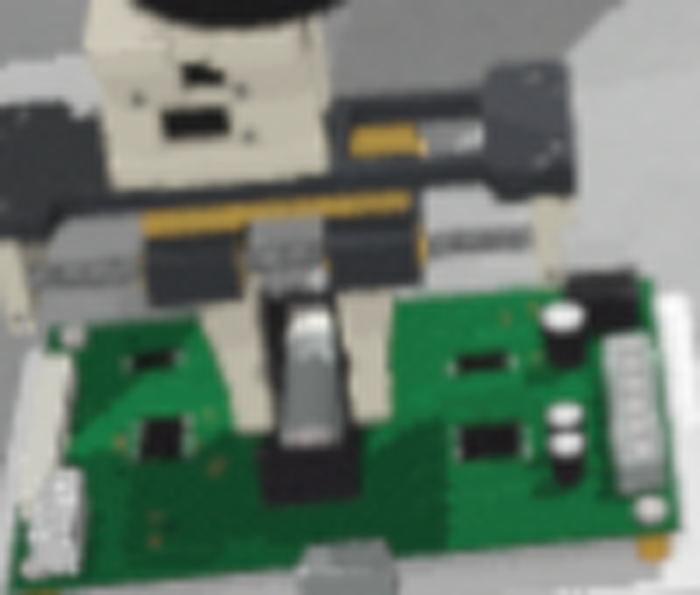

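```bash

python3 -m handwheel '[0.6,-0.05,0.12,-0.002,-0.006,0, 0.5,-0.03,0.12,-0.002,-0.006,0, 0.4,-0.01,0.12,-0.002,-0.006,0, 0.3,0.01,0.11,-0.002,-0.006,0, 0.2,0.02,0.11,-0.002,-0.006,0, 0.2,0.02,0.11,-0.002,-0.006,0]'
python3 rot.py 0
```

```text
time_s: 16.35
tcp_pos: [0.5119, -0.1775, 0.0299]
eef_rot: [-180.0, -0.4, 169.9]
contact_force: [-9.7, 2.5, 0.3]
gripper_width: 0.0198
rotvec [-0.001 -0.007  0.002]
t 16.35 tilt 0.41 side 0.0 yawerr -0.13
TCP in holder mm [-8.44 -0.69  7.9 ] O [-8.48 -0.69 13.6 ]
F holder [ 9.97 -0.74  0.3 ] mom [1.182 3.539 0.023] w 0.019822888928773742
```

```bash

python3 -m handwheel '[0.3,-0.05,0.08,0,-0.004,0, 0.2,-0.035,0.08,0,-0.007,0, 0.1,-0.02,0.07,0,-0.007,0, 0,0,0.06,0,-0.007,0, 0,0,0.06,0,-0.007,0]'
python3 rot.py 0
python3 -m handwheel '[0.15,-0.03,0.06,0,-0.004,0, 0.05,-0.01,0.06,0,-0.004,0, 0,0,0.05,0,-0.004,0, -0.1,0.02,0.05,0,-0.004,0, -0.1,0.02,0.05,0,-0.004,0]'
python3 rot.py 0
```

```text
time_s: 16.85
tcp_pos: [0.5099, -0.1771, 0.0299]
eef_rot: [179.9, -0.2, 169.8]
contact_force: [-5.9, 3.0, -0.1]
gripper_width: 0.0197
rotvec [-0.002 -0.003  0.003]
t 16.85 tilt 0.21 side -0.07 yawerr -0.17
TCP in holder mm [-6.38 -0.67  7.89] O [-6.4  -0.66 13.59]
F holder [ 6.38 -1.95 -0.1 ] mom [1.17  2.402 0.053] w 0.019655799727294865
time_s: 17.35
tcp_pos: [0.5076, -0.1767, 0.03]
eef_rot: [179.9, -0.1, 169.8]
contact_force: [-5.5, 2.8, -1.0]
gripper_width: 0.0197
rotvec [-0.002 -0.001  0.003]
t 17.35 tilt 0.1 side -0.11 yawerr -0.18
TCP in holder mm [-4.07 -0.7   7.96] O [-4.08 -0.69 13.66]
F holder [ 5.86 -1.78 -1.02] mom [0.901 1.879 0.088] w 0.019731519642522743
```

```bash

python3 -m handwheel '[0.05,-0.01,0.03,0,-0.002,0, 0,0,0.02,0,-0.002,0, -0.05,0.01,0.02,0,-0.002,0, -0.1,0.02,0.02,0,-0.002,0, -0.1,0.02,0.02,0,-0.002,0]'
python3 rot.py 0
python3 look.py 11
```

```text
time_s: 17.85
tcp_pos: [0.5067, -0.1765, 0.0301]
eef_rot: [179.9, 0.0, 169.8]
contact_force: [-3.1, 1.1, -4.0]
gripper_width: 0.0199
rotvec [-0.002  0.001  0.003]
t 17.85 tilt -0.02 side -0.14 yawerr -0.19
TCP in holder mm [-3.14 -0.71  8.06] O [-3.14 -0.7  13.76]
F holder [ 3.2  -0.56 -4.01] mom [0.319 1.073 0.042] w 0.0198675379569638
top tcp px zoom [289. 336.]
scene tcp px zoom [308. 400.]
```

View pics/v11top.png

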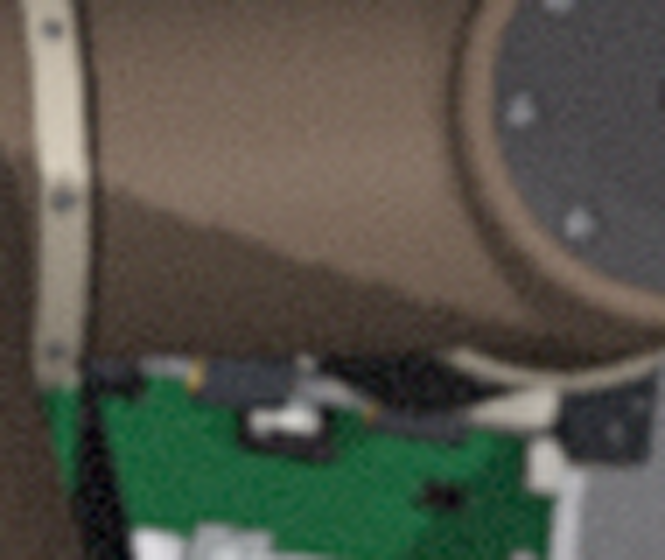

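```bash

python3 -m handwheel '[0.08,-0.015,-0.05,0,0,0, 0.1,-0.02,-0.1,0,0,0, 0.1,-0.02,-0.1,0,0,0]'
python3 rot.py 0
```

```text
time_s: 18.25
tcp_pos: [0.5068, -0.1767, 0.0297]
eef_rot: [179.9, -0.1, 169.8]
contact_force: [-9.2, 3.5, 8.8]
gripper_width: 0.0192
rotvec [-0.002 -0.001  0.003]
t 18.25 tilt 0.07 side -0.12 yawerr -0.17
TCP in holder mm [-3.21 -0.6   7.75] O [-3.22 -0.59 13.45]
F holder [ 9.66 -1.81  8.85] mom [1.54  3.33  0.123] w 0.019225888875862907
```

```bash

python3 -m handwheel '[0.15,-0.025,0.02,-0.002,-0.012,0, 0.15,-0.025,0.02,-0.005,-0.026,0, 0.15,-0.025,0.02,-0.005,-0.026,0]'
python3 rot.py 0
```

```text
time_s: 18.55
tcp_pos: [0.507, -0.1768, 0.0299]
eef_rot: [179.9, 1.4, 169.8]
contact_force: [-5.8, 3.1, -1.2]
gripper_width: 0.0194
rotvec [0.003 0.024 0.003]
t 18.55 tilt -1.37 side -0.09 yawerr -0.18
TCP in holder mm [-3.45 -0.54  7.87] O [-3.31 -0.53 13.57]
F holder [ 6.24 -2.   -1.22] mom [0.987 2.366 0.17 ] w 0.019434024308097646
```

```bash

python3 -m handwheel '[0.05,-0.01,0,0,0,0, 0,0,0,0,0,0, -0.05,0.01,0,0,0,0, -0.1,0.02,0,0,0,0, -0.1,0.02,0,0,0,0]'
python3 rot.py 0
python3 look.py 12
```

```text
time_s: 19.05
tcp_pos: [0.5068, -0.1767, 0.0301]
eef_rot: [179.9, 1.4, 169.8]
contact_force: [-1.5, -0.6, -5.3]
gripper_width: 0.02
rotvec [0.003 0.025 0.003]
t 19.05 tilt -1.44 side -0.09 yawerr -0.16
TCP in holder mm [-3.22 -0.54  8.06] O [-3.08 -0.53 13.76]
F holder [ 1.32  0.86 -5.27] mom [-0.336  0.463  0.046] w 0.019955761902846265
top tcp px zoom [289. 336.]
scene tcp px zoom [308. 400.]
```

View pics/v12top.png

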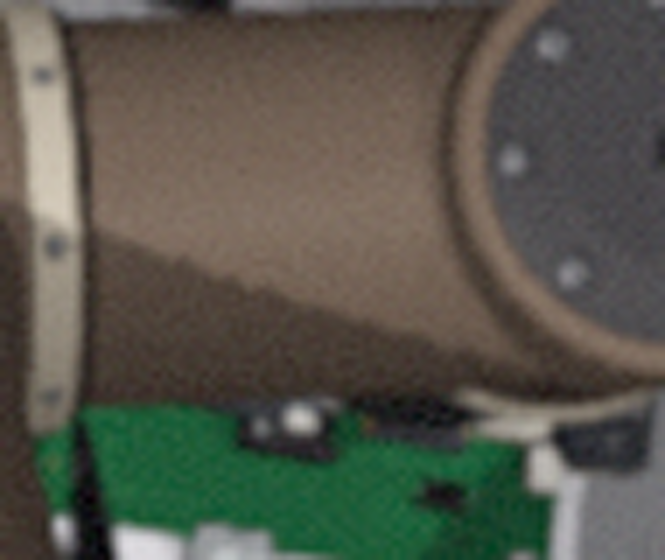

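View pics/v12scene.png

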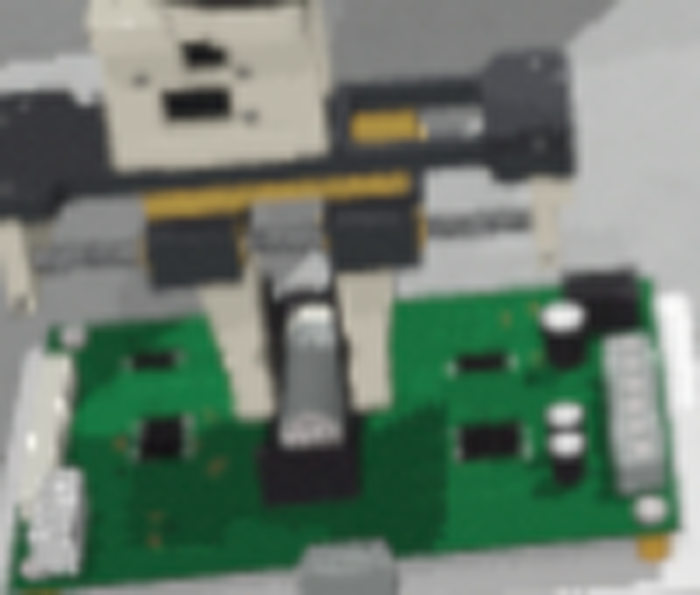

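```bash

python3 -m handwheel '[0,0,-0.03,0,0,0, 0,0,-0.06,0,0,0, 0,0,-0.06,0,0,0]'
python3 rot.py 0
```

```text
time_s: 19.45
tcp_pos: [0.5068, -0.1767, 0.0299]
eef_rot: [179.9, 1.5, 169.8]
contact_force: [-3.7, 0.9, 4.6]
gripper_width: 0.02
rotvec [0.003 0.025 0.003]
t 19.45 tilt -1.46 side -0.09 yawerr -0.16
TCP in holder mm [-3.29 -0.53  7.95] O [-3.15 -0.52 13.64]
F holder [ 3.84 -0.29  4.65] mom [0.311 1.788 0.053] w 0.019954509454225992
```

```bash

python3 -m handwheel '[0,0,0.01,0,0,0, 0,0,0.01,0,0,0, 0,0,0.01,0,0,0, 0,0,0.01,0,0,0, 0,0,0.01,0,0,0]' 150 20
python3 rot.py 0; python3 look.py 13
```

```text
time_s: 19.95
tcp_pos: [0.5071, -0.1767, 0.0301]
eef_rot: [179.9, 1.5, 169.8]
contact_force: [-0.3, 0.4, 0.1]
gripper_width: 0.0357
rotvec [0.003 0.026 0.003]
t 19.95 tilt -1.48 side -0.09 yawerr -0.15
TCP in holder mm [-3.54 -0.59  8.08] O [-3.4  -0.58 13.78]
F holder [ 0.37 -0.34  0.12] mom [-0.058  0.087  0.034] w 0.0357323734012997
top tcp px zoom [289. 335.]
scene tcp px zoom [308. 401.]
```

View pics/v13scene.png

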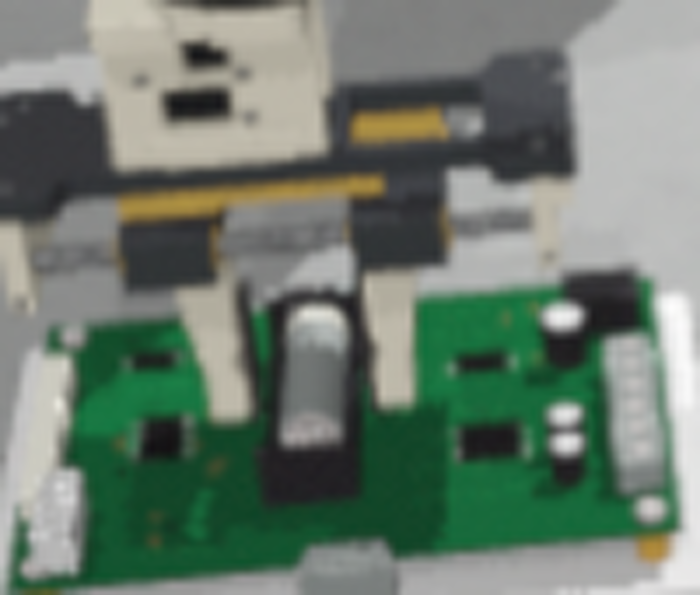

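Released cleanly: no forces remain, and the cell lies in the holder at (315,375). I'll withdraw straight up and inspect.

```bash

python3 -m handwheel '[0,0,1,0,0,0, 0,0,3,0,0,0, 0,0,6,0,0,0, 0,0,10,0,0,0, 0,0,14,0,0,0, 0,0,16,0,0,0, 0,0,16,0,0,0]'
python3 -m handwheel '[0,-4,0,0,0,0, 0,-8,2,0,0,0, 0,-12,4,0,0,0, 0,-16,4,0,0,0, 0,-20,4,0,0,0, 0,-24,4,0,0,0, 0,-27,4,0,0,0, 0,-27,4,0,0,0]'
python3 look.py 14
```

```text
time_s: 20.75
tcp_pos: [0.5089, -0.177, 0.1946]
eef_rot: [179.9, 1.9, 169.9]
contact_force: [-0.0, -0.2, 0.2]
gripper_width: 0.036
time_s: 21.55
tcp_pos: [0.5078, -0.4501, 0.233]
eef_rot: [179.9, 1.8, 169.7]
contact_force: [0.5, -0.2, -0.5]
gripper_width: 0.0363
top tcp px zoom [1370.  247.]
scene tcp px zoom [-694.   -2.]
```

View pics/v14top.png

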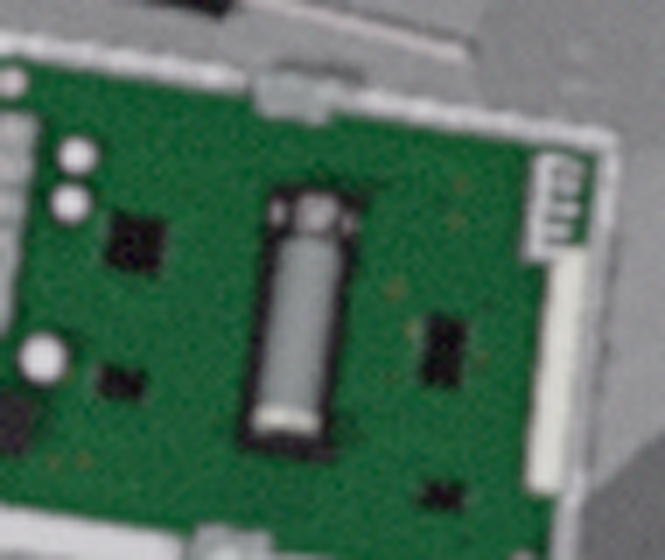

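View pics/v14scene.png

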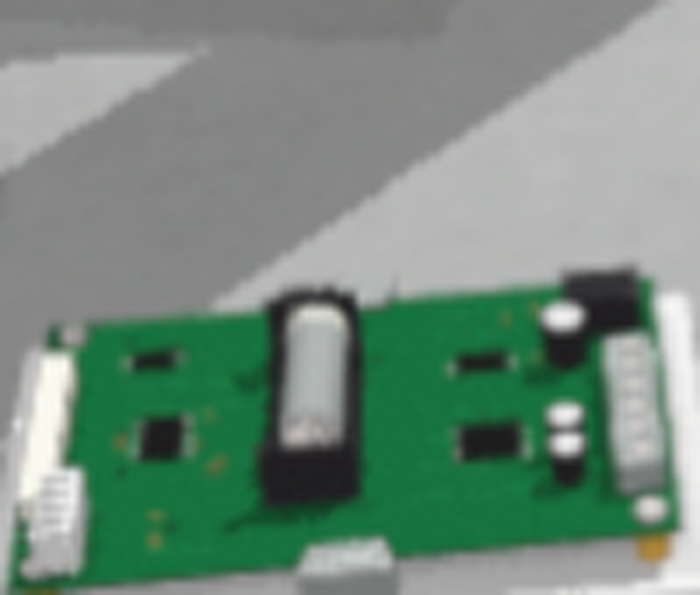

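View pics/scene14.png

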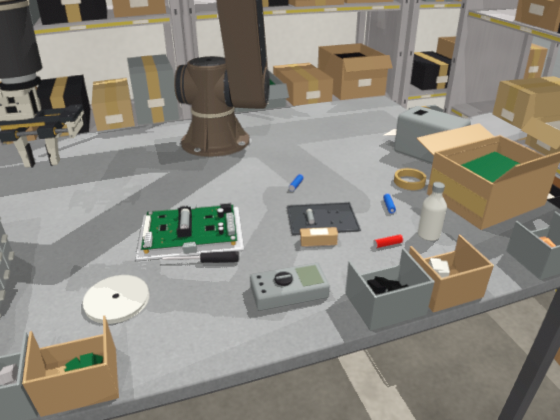

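```bash
python3 -c "
from h import *
c=load('scene14.png');t=load('top14.png');t0=load('top0.png')
A=cv2.resize(t['img'][222:270,360:385,::-1],None,fx=12,fy=12,interpolation=cv2.INTER_CUBIC)
B=cv2.resize(t0['img'][222:270,360:385,::-1],None,fx=12,fy=12,interpolation=cv2.INTER_CUBIC)
cv2.imwrite('pics/f1.png',cv2.convertScaleAbs(np.hstack([A,B]),alpha=1.5))
S=cv2.resize(c['img'][203:240,170:198,::-1],None,fx=14,fy=14,interpolation=cv2.INTER_CUBIC)
cv2.imwrite('pics/f2.png',cv2.convertScaleAbs(S,alpha=1.4))
ex=np.array([np.cos(np.radians(170)),np.sin(np.radians(170)),0]);ey=np.array([-ex[1],ex[0],0]);H=np.array([.5035,-.1767,.022])
for x,z,n in((-54,23,'wall outer'),(-51,23,'wall inner'),(-35,24,'flat top'),(28.5,24,'band start'),(30.5,28.5,'lip edge'),(33.5,24,'body end'),(39,28.5,'end'),(35,13.5,'btn')):
    p=H+ex*x/1e3+np.array([0,0,z/1e3]);print(n,'top12',((proj(t,p)-[360,222]+.5)*12).round(),'scene14',((proj(c,p)-[170,203]+.5)*14).round())
"
```

```text
wall outer top12 [185.  59.] scene14 [173. 364.]
wall inner top12 [183.  73.] scene14 [174. 354.]
flat top top12 [174. 149.] scene14 [176. 295.]
band start top12 [133. 460.] scene14 [186.  93.]
lip edge top12 [136. 468.] scene14 [183.  65.]
body end top12 [130. 484.] scene14 [187.  78.]
end top12 [130. 510.] scene14 [184.  40.]
btn top12 [119. 496.] scene14 [194. 123.]
```

View pics/f1.png

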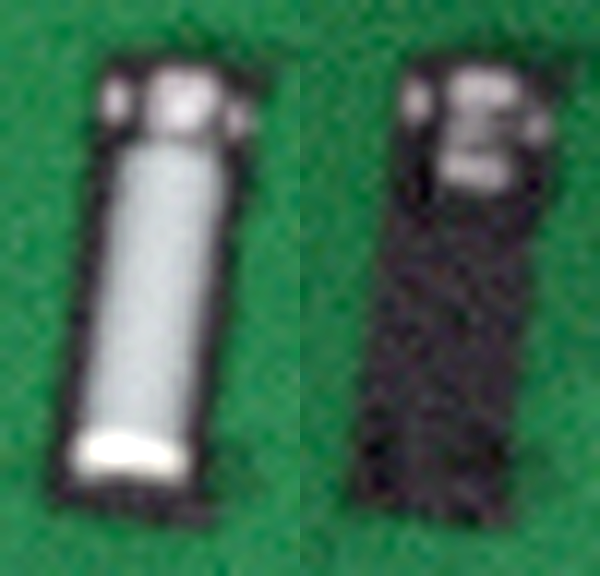

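View pics/f2.png

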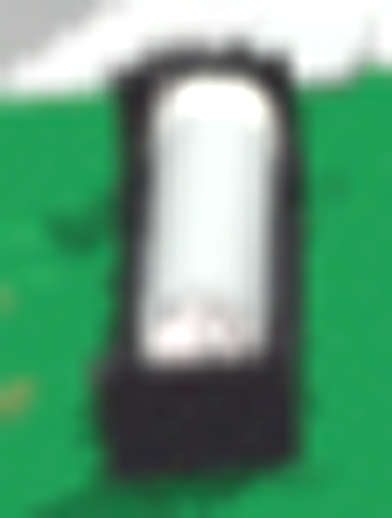

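```bash
python3 -c "
from h import *
from scipy.ndimage import map_coordinates
t=load('top14.png');t0=load('top0.png')
ex=np.array([np.cos(np.radians(170)),np.sin(np.radians(170)),0]);ey=np.array([-ex[1],ex[0],0])
def prof(im,H,xs,y,z):
    g=im['img'].astype(float).mean(2)
    out=np.zeros(len(xs))
    for yy in y:
        P=np.array([proj(im,H+ex*x/1e3+ey*yy/1e3+np.array([0,0,z/1e3])) for x in xs]);out+=map_coordinates(g,[P[:,1],P[:,0]],order=1)
    return (out/len(y)).round(0).astype(int)
H=np.array([.5040,-.1767+.002,.022])
xs=np.arange(-62,50,2.)
a=prof(t,H,xs,[-3,0,3],24);b=prof(t0,H,xs,[-3,0,3],24)
for q in zip(xs,a,b): print(*q,end=' | ')
print()
# cell in tray
th=np.radians(167);ex=np.array([np.cos(th),np.sin(th),0]);ey=np.array([-ex[1],ex[0],0])
xs=np.arange(-45,45,2.)
c=prof(t0,np.array([.5723,.1909,0]),xs,[-3,0,3],24)
for q in zip(xs,c): print(*q,end=' | ')
"
```

```text
-62.0 49 43 | -60.0 45 38 | -58.0 41 35 | -56.0 38 31 | -54.0 39 33 | -52.0 59 53 | -50.0 96 88 | -48.0 117 107 | -46.0 128 107 | -44.0 132 95 | -42.0 131 82 | -40.0 119 81 | -38.0 103 81 | -36.0 103 78 | -34.0 123 80 | -32.0 136 99 | -30.0 139 99 | -28.0 138 75 | -26.0 138 47 | -24.0 138 32 | -22.0 137 27 | -20.0 138 26 | -18.0 138 32 | -16.0 139 33 | -14.0 139 32 | -12.0 140 31 | -10.0 140 30 | -8.0 140 34 | -6.0 140 37 | -4.0 139 34 | -2.0 140 29 | 0.0 140 30 | 2.0 141 32 | 4.0 141 32 | 6.0 141 32 | 8.0 140 31 | 10.0 141 33 | 12.0 140 33 | 14.0 140 31 | 16.0 140 35 | 18.0 139 34 | 20.0 139 31 | 22.0 144 36 | 24.0 163 33 | 26.0 180 33 | 28.0 179 33 | 30.0 151 32 | 32.0 97 32 | 34.0 56 34 | 36.0 43 34 | 38.0 36 31 | 40.0 36 32 | 42.0 42 41 | 44.0 45 52 | 46.0 53 53 | 48.0 53 50 | 
-45.0 67 | -43.0 68 | -41.0 64 | -39.0 63 | -37.0 70 | -35.0 90 | -33.0 113 | -31.0 128 | -29.0 134 | -27.0 135 | -25.0 135 | -23.0 136 | -21.0 136 | -19.0 135 | -17.0 135 | -15.0 136 | -13.0 136 | -11.0 136 | -9.0 135 | -7.0 136 | -5.0 135 | -3.0 136 | -1.0 136 | 1.0 136 | 3.0 136 | 5.0 135 | 7.0 136 | 9.0 137 | 11.0 136 | 13.0 136 | 15.0 136 | 17.0 135 | 19.0 135 | 21.0 134 | 23.0 137 | 25.0 152 | 27.0 175 | 29.0 191 | 31.0 185 | 33.0 163 | 35.0 130 | 37.0 101 | 39.0 77 | 41.0 61 | 43.0 57 |
```

```bash
python3 -c "
from h import *
from scipy.ndimage import map_coordinates
ims=[cap('top','ta%d.png'%i) for i in range(4)]; ss=[cap('scene','sa%d.png'%i) for i in range(4)]
ts=np.mean([i['img'].astype(float) for i in ims],0);sc=np.mean([i['img'].astype(float) for i in ss],0)
np.savez('pics/avg.npz',top=ts,scene=sc)
t=load('top14.png');t0=load('top0.png')
ex=np.array([np.cos(np.radians(170)),np.sin(np.radians(170)),0]);ey=np.array([-ex[1],ex[0],0])
H=np.array([.5040,-.1747,.022])
def prof(img,xs,ys,z,ch):
    out=0
    for yy in ys:
        P=np.array([proj(t,H+ex*x/1e3+ey*yy/1e3+np.array([0,0,z/1e3])) for x in xs]);out=out+map_coordinates(img[...,ch],[P[:,1],P[:,0]],order=1)
    return (out/len(ys)).round().astype(int)
xs=np.arange(-64,-44,1.);print('wall end z23 G,y=+-9:',list(zip(xs,prof(ts,xs,[-9,9],23,1),prof(ts,xs,[-9,9],23,0))))
xs=np.arange(28,52,1.);print('lip end z28.5 G-R:',list(zip(xs,prof(ts,xs,[-6,0,6],28.5,1),prof(ts,xs,[-6,0,6],28.5,0))))
# lateral at x=0 etc
ys=np.arange(-20,21,1.)
for x in(-20,0,15):
    print(x,[int(prof(ts,[x],[y],24,0)[0]) for y in ys])
A=cv2.resize(ts[222:270,355:390,::-1].clip(0,255).astype(np.uint8),None,fx=12,fy=12,interpolation=cv2.INTER_CUBIC)
B=cv2.resize(sc[200:245,165:205,::-1].clip(0,255).astype(np.uint8),None,fx=12.8,fy=12.8,interpolation=cv2.INTER_CUBIC)
cv2.imwrite('pics/g1.png',cv2.convertScaleAbs(A,alpha=1.3));cv2.imwrite('pics/g2.png',cv2.convertScaleAbs(B,alpha=1.0))
"
```

```text
wall end z23 G,y=+-9: [(np.float64(-64.0), np.int64(88), np.int64(28)), (np.float64(-63.0), np.int64(87), np.int64(28)), (np.float64(-62.0), np.int64(84), np.int64(25)), (np.float64(-61.0), np.int64(81), np.int64(23)), (np.float64(-60.0), np.int64(78), np.int64(20)), (np.float64(-59.0), np.int64(75), np.int64(18)), (np.float64(-58.0), np.int64(72), np.int64(18)), (np.float64(-57.0), np.int64(69), np.int64(19)), (np.float64(-56.0), np.int64(65), np.int64(21)), (np.float64(-55.0), np.int64(60), np.int64(25)), (np.float64(-54.0), np.int64(53), np.int64(28)), (np.float64(-53.0), np.int64(48), np.int64(32)), (np.float64(-52.0), np.int64(48), np.int64(39)), (np.float64(-51.0), np.int64(48), np.int64(47)), (np.float64(-50.0), np.int64(53), np.int64(56)), (np.float64(-49.0), np.int64(63), np.int64(68)), (np.float64(-48.0), np.int64(71), np.int64(77)), (np.float64(-47.0), np.int64(80), np.int64(85)), (np.float64(-46.0), np.int64(90), np.int64(94)), (np.float64(-45.0), np.int64(93), np.int64(96))]
lip end z28.5 G-R: [(np.float64(28.0), np.int64(177), np.int64(179)), (np.float64(29.0), np.int64
[... 940 characters left out ...]
 (np.float64(49.0), np.int64(85), np.int64(24)), (np.float64(50.0), np.int64(84), np.int64(25)), (np.float64(51.0), np.int64(84), np.int64(25))]
-20 [25, 25, 23, 23, 23, 23, 23, 23, 31, 40, 51, 65, 79, 93, 106, 115, 123, 129, 133, 137, 139, 140, 140, 140, 139, 137, 135, 130, 125, 118, 105, 91, 76, 59, 43, 32, 21, 21, 24, 26, 25]
0 [27, 27, 26, 24, 21, 19, 21, 24, 33, 44, 56, 72, 89, 100, 112, 120, 127, 133, 135, 138, 139, 139, 140, 139, 139, 136, 133, 128, 121, 113, 100, 87, 72, 57, 42, 35, 28, 24, 22, 21, 24]
15 [29, 29, 29, 28, 27, 28, 29, 31, 37, 44, 58, 74, 89, 102, 115, 122, 129, 134, 138, 141, 141, 141, 140, 139, 138, 135, 132, 126, 120, 110, 98, 85, 70, 55, 45, 38, 32, 27, 24, 25, 27]
```

View pics/g1.png

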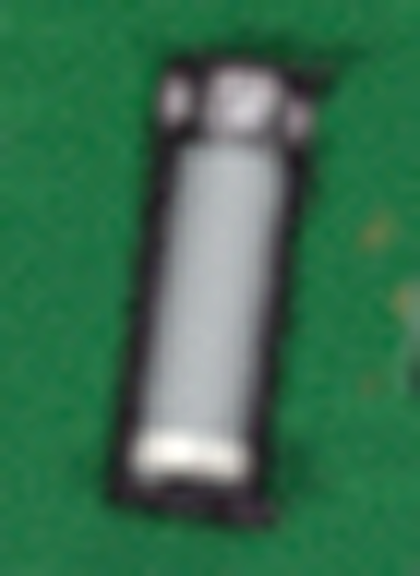

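View pics/g2.png

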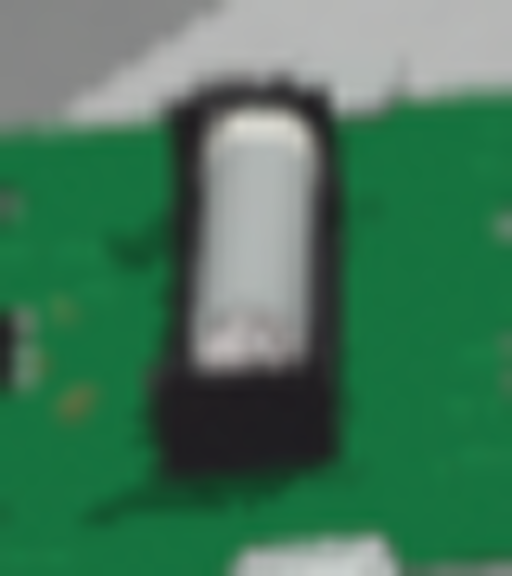

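```bash
python3 -c "
from h import *
d=np.load('pics/avg.npz');s=d['scene'];s0=load('scene0.png')['img'].astype(float)
for r_ in range(205,236):
    c0=185+ (230-r_)*0.03
    cc=int(round(c0)); print(r_,s[r_,cc-1:cc+2].mean(0).round().astype(int), s0[r_,cc-1:cc+2].mean(0).round().astype(int))
c=load('sa0.png')
ex=np.array([np.cos(np.radians(170)),np.sin(np.radians(170)),0]);H=np.array([.5035,-.1767,.022])
for x,z,n in((-54,23,'wall outer top'),(-54,0,'wall foot'),(-51,23,'wall inner'),(-35,24,'flat top'),(-38,24,'flat top jam'),(25.1,24,'band start'),(28.5,24,'bs2'),(33.5,24,'body end'),(30.5,26,'body end jam'),(39,28.5,'lip/end far'),(30.5,28.5,'lip edge top'),(30.5,25.5,'lip edge under')):
    print(n,proj(c,H+ex*x/1e3+np.array([0,0,z/1e3])).round(2))
"
```

```text
205 [154 155 155] [152 153 152]
206 [ 99  99 100] [95 95 96]
207 [56 55 57] [53 51 53]
208 [110 110 105] [84 81 81]
209 [197 197 188] [122 117 117]
210 [204 205 198] [135 130 129]
211 [182 186 182] [137 132 132]
212 [174 180 178] [142 137 137]
213 [173 179 177] [145 140 139]
214 [176 182 179] [112 108 107]
215 [177 182 180] [52 50 52]
216 [176 181 180] [32 33 34]
217 [176 182 180] [39 38 40]
218 [176 181 179] [44 43 46]
219 [176 181 179] [45 43 46]
220 [175 181 179] [45 44 46]
221 [175 180 178] [45 44 47]
222 [173 179 177] [45 43 47]
223 [167 172 170] [62 59 61]
224 [158 158 156] [120 116 115]
225 [155 152 150] [147 143 142]
226 [162 158 157] [163 159 158]
227 [152 148 147] [160 156 155]
228 [103  99 100] [111 107 107]
229 [49 46 48] [50 48 49]
230 [33 31 34] [33 31 34]
231 [32 30 34] [33 30 33]
232 [32 31 34] [32 30 33]
233 [31 30 33] [31 30 33]
234 [31 31 34] [32 30 33]
235 [31 32 35] [30 30 34]
wall outer top [181.87 228.51]
wall foot [183.09 236.61]
wall inner [181.91 227.77]
flat top [182.05 223.56]
flat top jam [182.01 224.27]
band start [182.74 209.86]
bs2 [182.78 209.13]
body end [182.84 208.05]
body end jam [182.71 208.  ]
lip/end far [182.68 205.32]
lip edge top [182.58 207.14]
lip edge under [182.73 208.18]
```

```bash
python3 rot.py 0; python3 -m handwheel '[0,4,0,0.003,0.016,0.003, 0,9,0,0.005,0.031,0.005, 0,14,0,0.005,0.031,0.005, 0,19,0,0.005,0.031,0.005, 0,24,0,0.005,0.031,0.005, -1.8,27.6,0,0.005,0.031,0.005, -1.8,27.6,0,0.005,0.031,0.005, -1.8,27.6,0,0.005,0.031,0.005]' 255 20; python3 rot.py 0
```

```text
rotvec [0.004 0.033 0.001]
t 22.05 tilt -1.91 side -0.11 yawerr -0.07
TCP in holder mm [-52.44 264.62 213.06] O [-52.25 264.63 218.76]
F holder [-1.03 -0.18  0.17] mom [-0.083  0.088  0.018] w 0.03604352869630188
time_s: 22.85
tcp_pos: [0.4914, -0.1694, 0.2359]
eef_rot: [179.9, 0.2, 170.4]
contact_force: [-0.2, -0.2, -0.5]
gripper_width: 0.0003
rotvec [-0.001  0.004 -0.007]
t 22.85 tilt -0.21 side -0.11 yawerr 0.38
TCP in holder mm [ 13.22  -5.1  213.89] O [ 13.24  -5.09 219.59]
F holder [ 0.2   0.25 -0.53] mom [-0.081 -0.032  0.042] w 0.00033093860047895076
```

```bash
python3 -m handwheel '[-0.1,-0.43,-4,0,0,-0.007, -0.1,-0.43,-8,0,0,-0.007, -0.1,-0.43,-12,0,0,-0.007, -0.1,-0.43,-16,0,0,-0.007, -0.1,-0.43,-18,0,0,-0.007, -0.1,-0.43,-18.2,0,0,-0.007, -0.1,-0.43,-18.2,0,0,-0.007]'; python3 rot.py 0
python3 -m handwheel '[0,0,-0.1,0,0,0, 0,0,-0.25,0,0,0, 0,0,-0.35,0,0,0, 0,0,-0.35,0,0,0]'; python3 rot.py 0
```

```text
time_s: 23.55
tcp_pos: [0.4907, -0.1745, 0.0538]
eef_rot: [179.9, 0.2, 169.9]
contact_force: [-0.1, 0.3, 1.5]
gripper_width: 0.0004
rotvec [-0.001  0.003  0.001]
t 23.55 tilt -0.16 side -0.07 yawerr -0.07
TCP in holder mm [13.01  0.08 31.82] O [13.02  0.08 37.52]
F holder [ 0.14 -0.28  1.54] mom [-0.039 -0.115  0.01 ] w 0.0003500646239597969
time_s: 23.95
tcp_pos: [0.4909, -0.1745, 0.0508]
eef_rot: [179.9, 0.2, 169.9]
contact_force: [-0.2, 1.4, 0.5]
gripper_width: 0.0005
rotvec [-0.001  0.004  0.001]
t 23.95 tilt -0.22 side -0.09 yawerr -0.06
TCP in holder mm [1.278e+01 1.000e-02 2.884e+01] O [1.280e+01 2.000e-02 3.454e+01]
F holder [ 0.43 -1.31  0.49] mom [-0.095  0.043 -0.054] w 0.000450611057406215
```

```bash
for i in 1; do python3 -m handwheel '[0,0,-0.1,0,0,0, 0,0,-0.2,0,0,0, 0,0,-0.2,0,0,0]'; done; python3 rot.py 0 | tail -2
python3 -m handwheel '[0,0,-0.05,0,0,0, 0,0,-0.1,0,0,0, 0,0,-0.1,0,0,0]';python3 rot.py 0 | tail -2
python3 -m handwheel '[0,0,-0.05,0,0,0, 0,0,-0.1,0,0,0, 0,0,-0.1,0,0,0]';python3 rot.py 0 | tail -2
```

```text
time_s: 24.25
tcp_pos: [0.4909, -0.1744, 0.0488]
eef_rot: [179.9, 0.2, 169.9]
contact_force: [0.4, 0.2, -0.9]
gripper_width: 0.0005
TCP in holder mm [12.83 -0.04 26.78] O [ 1.285e+01 -3.000e-02  3.248e+01]
F holder [-0.4  -0.31 -0.87] mom [-0.022  0.018 -0.008] w 0.0004667944208141437
time_s: 24.55
tcp_pos: [0.4908, -0.1744, 0.0477]
eef_rot: [179.9, 0.2, 169.9]
contact_force: [0.4, -0.0, -0.0]
gripper_width: 0.0003
TCP in holder mm [12.89 -0.03 25.67] O [ 1.291e+01 -2.000e-02  3.137e+01]
F holder [-0.38 -0.06 -0.01] mom [-0.007 -0.074 -0.015] w 0.0002985925319104795
time_s: 24.85
tcp_pos: [0.4908, -0.1744, 0.0466]
eef_rot: [179.9, 0.2, 169.9]
contact_force: [-0.4, -0.1, -0.1]
gripper_width: 0.0002
TCP in holder mm [12.95 -0.05 24.58] O [12.97 -0.04 30.28]
F holder [ 0.41  0.18 -0.11] mom [-0.08  -0.003 -0.03 ] w 0.00024160070960626336
```

```bash
python3 -m handwheel '[0,0,-0.03,0,0,0, 0,0,-0.07,0,0,0, 0,0,-0.07,0,0,0]';python3 rot.py 0 | tail -2
python3 -m handwheel '[0,0,-0.03,0,0,0, 0,0,-0.06,0,0,0, 0,0,-0.06,0,0,0]';python3 rot.py 0 | tail -2
```

```text
time_s: 25.15
tcp_pos: [0.4908, -0.1745, 0.0463]
eef_rot: [179.9, 0.2, 169.9]
contact_force: [-1.1, 0.7, 4.7]
gripper_width: 0.0003
TCP in holder mm [1.287e+01 1.000e-02 2.426e+01] O [1.289e+01 2.000e-02 2.996e+01]
F holder [ 1.19 -0.53  4.72] mom [ 0.171  0.512 -0.052] w 0.0002914577130292362
time_s: 25.45
tcp_pos: [0.4909, -0.1745, 0.0461]
eef_rot: [179.9, 0.2, 170.0]
contact_force: [-2.2, 0.4, 8.1]
gripper_width: 0.0003
TCP in holder mm [12.82  0.06 24.14] O [12.84  0.07 29.84]
F holder [ 2.28 -0.04  8.1 ] mom [ 0.324  0.885 -0.018] w 0.00034255321763385923
```

```bash
python3 -m handwheel '[0,0,0.5,0,0,0, 0,0,3,0,0,0, 0,0,7,0,0,0, 0,0,12,0,0,0, 0,0,16,0,0,0, 0,0,16,0,0,0]'
python3 -m handwheel '[0,-4,0,0,0,0, 0,-9,0,0,0,0, 0,-14,0,0,0,0, 0,-19,0,0,0,0, 0,-24,0,0,0,0, 0,-24,0,0,0,0, 0,-24,0,0,0,0]'
python3 look.py 15
```

```text
time_s: 26.05
tcp_pos: [0.4941, -0.1751, 0.2126]
eef_rot: [179.9, 0.8, 170.0]
contact_force: [0.3, 0.5, 0.1]
gripper_width: 0.0005
time_s: 26.75
tcp_pos: [0.4932, -0.4162, 0.2113]
eef_rot: [179.9, 0.7, 169.9]
contact_force: [-0.4, 1.1, -0.1]
gripper_width: 0.0006
top tcp px zoom [1222.  307.]
scene tcp px zoom [-554.   24.]
```

View pics/v15top.png

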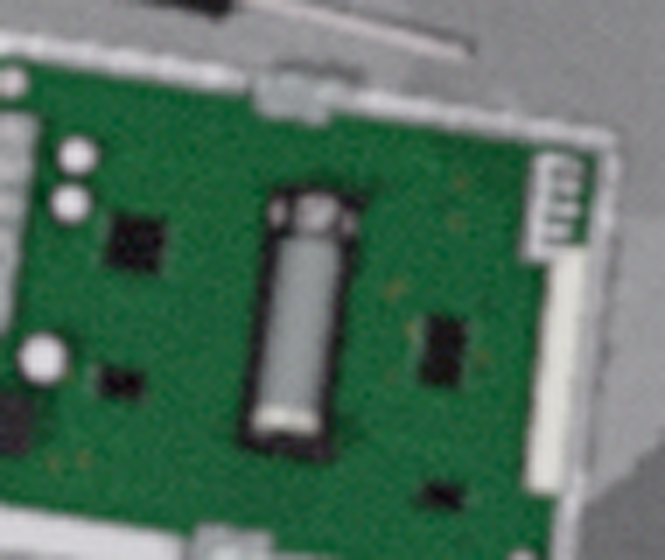

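```bash
python3 -c "
from h import *
a=load('top14.png')['img'].astype(int);b=load('top15.png')['img'].astype(int)
print(abs(a-b)[222:270,355:390].max(), abs(a-b)[222:270,355:390].mean())
a=load('scene14.png')['img'].astype(int);b=load('scene15.png')['img'].astype(int)
print(abs(a-b)[200:245,165:205].max(), abs(a-b)[200:245,165:205].mean())"
```

```text
38 5.0928571428571425
25 1.0335185185185185
```

```bash
python3 -c "
from h import *
from scipy.ndimage import map_coordinates
ex=np.array([np.cos(np.radians(170)),np.sin(np.radians(170)),0]);ey=np.array([-ex[1],ex[0],0]);H=np.array([.5040,-.1747,.022])
xs=list(range(-52,-28,2))+list(range(18,42,2));print(xs)
for k in('14','15'):
    im=load('top'+k+'.png');g=im['img'].astype(float).mean(2);o=0
    for y in(-3,0,3):
        P=np.array([proj(im,H+ex*x/1e3+ey*y/1e3+np.array([0,0,.024])) for x in xs]);o=o+map_coordinates(g,[P[:,1],P[:,0]],order=1)/3
    print(o.round().astype(int).tolist())
"
```

```text
[-52, -50, -48, -46, -44, -42, -40, -38, -36, -34, -32, -30, 18, 20, 22, 24, 26, 28, 30, 32, 34, 36, 38, 40]
[59, 96, 117, 128, 132, 131, 119, 103, 103, 123, 136, 139, 139, 139, 144, 163, 180, 179, 151, 97, 56, 43, 36, 36]
[60, 98, 122, 133, 135, 137, 123, 107, 108, 125, 140, 143, 145, 145, 149, 168, 186, 185, 156, 101, 55, 44, 38, 39]
```

The cell hasn't moved; only the overall brightness differs between the two views. I'm handing in.

```bash
python3 -c "
from h import *
print(r.close_job(), sensors.get_state()['time_s'])"
```

```text
the job is handed in; nothing more can be done
the job is handed in; nothing more can be done
```

The large cell is in the holder, let go and lying flat, and I handed the job in just after t = 26.75 s. I am not certain to the millimetre that its button is fully home on the contact plate.

**What I did:** I gripped the cell in the tray at mid length and tilted it about 26°, button up. I felt for the floor with the flat end, then pressed the spring by feel to about 14–16 N. I rolled the button end down past the lip in steps, eased it forward until it stopped, then opened the fingers and drew clear.

**Checks that agree:**
- **Height:** after release I touched the cell's top near the button end with closed fingertips, up to about 8 N. It was firm at about 24.3 mm above the board, against 24 mm for a home cell, so it lies level and low enough to be under the lip.
- **Position in the scene camera:** the flat end is at the home position to within the camera's accuracy.
- **Nothing disturbed:** the picture after release shows the bystanders where they were. Two views of the holder, before and after the touch check, show the cell unmoved.

**Checks that disagree or stay open:**
- **Position in the top camera:** the cell's flat edge reads as home, but the white band reads about 2 mm short of home and the apparent spring travel a little large. That is about one pixel. I trusted the touch check over it.
- **Downward force near the plate:** just before release I twice read 4–5 N downward on the tool. This may have been a light touch on the lip. I lowered the cell after each reading. The 8 N lip limit can't be read directly, so I can't rule out a higher momentary force.

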